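# Line up the tape rolls in the display tray with the straight-edge and shut the cover

### The job

The three tape rolls in the counter display tray stand ragged, out on its front ledge, so its clear cover cannot come down. Take the aluminium straight-edge out of its slanted rest and with its long lower edge - not with the fingers - gently push the whole row back under the raised cover until every roll stands against the back stop in one straight line. Then put the straight-edge back into its rest and close the cover fully, leaving the other things on the board where they are.

Things in the scene. Friction and masses are not known exactly. Their poses are not given: they have to be found in the camera images.
- tray: Display tray, fixed: plywood, 133 mm deep (x), 246 mm wide (y). Origin: on its underside, 60 mm behind its front edge, midway across; x to its back stop (away from the robot), y left, z up. A 35 mm plinth carries the board; top surface at z = 43 mm from x = -60 mm (front of the open ledge) to +61 mm, the face of the back stop (top at z = 87). Two side cheeks, top at z = 83, x -19 to +61, leave 236 mm between them; no front wall.
- row_home (a point): Where the middle roll's centre lies when the row is home against the back stop: x = 24 mm in the tray's frame (roll fronts then at x = -13 mm), y = 0, 12 mm above the tray's top. Axes as the tray's.
- cover (a joint): Angle of the tray's clear cover, rad: 0 closed (level), growing as its front rises; starts at about 0.9; end stop at 0.98. The hinge line is along the tray's y at its back, at x = +64, z = 89 mm in the tray's frame. A 4 mm plate, level with the hinge line, reaches 89 mm forward of the hinge, 246 mm wide. The hinge is stiff: the cover stays where it is left; 2 to 4 N down on its front edge moves it.
- cover_edge (a point): Middle of the aluminium strip on the cover's front top edge, 86 mm from the hinge; press down here to close. A lip hangs 36 mm from this edge; closed, it stands 8 mm in front of a straight row, and a roll that sticks out stops it. Raised, the cover hangs over the row: at 0.9 rad this edge is 159 mm and the lip's lower end 135 mm above the board, that end at x = -20 mm in the tray's frame.
- roll_1_mid (a point): One of three equal brown tape rolls lying flat in a row on the tray: 74 mm across, 25 mm high, about 45 g; it slides. This point is its centre, 12 mm above the tray's top. Right-hand roll (y about -78 mm in the tray's frame).
- roll_2_mid (a point): One of three equal brown tape rolls lying flat in a row on the tray: 74 mm across, 25 mm high, about 45 g; it slides. This point is its centre, 12 mm above the tray's top. Middle roll (y about 0 in the tray's frame).
- roll_3_mid (a point): One of three equal brown tape rolls lying flat in a row on the tray: 74 mm across, 25 mm high, about 45 g; it slides. This point is its centre, 12 mm above the tray's top. Left-hand roll (y about +78 mm in the tray's frame).
- rule_mid (a point): Centre of the straight-edge, a loose aluminium bar 200 mm long (its y), 70 mm wide (its z, from lower to upper long edge), 5 mm thick (its x), 0.16 kg. In the rest its z leans 28 degrees from vertical towards the robot; its x points away from the robot and up. The lower edge is 35 mm from here along -z. Held about 20 mm below the upper edge, the fingers stay clear of the rolls.
- rule_rest: Fixed rest of the straight-edge: plywood base 85 (x) by 160 (y) by 10 mm with two bent steel hooks, 14 mm wide, at y = +68 and -68 mm (122 mm free between them). Origin: centre of its underside, x away from the robot, z up. Under the straight-edge is only 20 to 30 mm of room, so open the fingers only about 40 mm here.
- rest_seat (a point): Where the straight-edge's centre lies when seated and centred. Each hook is a slot slanted 28 degrees from vertical, its mouth up and towards the robot; floor at x = 30, z = 30 mm in the rest's frame, 35 mm down the slant from here. The 48 mm lower wall carries the straight-edge flat; the 22 mm upper lip flares. Slot 9 mm wide at the floor, 12 mm at the mouth: draw out and put back along the slant.
- order_pad: Bystander, leave alone: note pad 145 x 100 x 12 mm, lying on the board in front. Origin at the centre of its underside.
- calculator: Bystander, leave alone: desk calculator 100 x 68 x 19 mm, lying on the board in front. Origin at the centre of its underside.
- thin_roll: Bystander, leave alone: a thinner tape roll, 74 mm across and 17 mm high, lying on the board in front, not on the tray. Origin at the centre of its underside.
- card: Bystander, leave alone: blister card 62 x 118 x 12 mm, lying on the board in front. Origin at the centre of its underside.
- marker: Bystander, leave alone: marker 130 mm long (y), 18 mm thick, lying on the board in front. Origin at the centre of its underside.

How it is judged (in metres and radians):
On the way, in this order (a step that is already met when the one before it is completed fails the run):
1. the straight-edge has been drawn out of its rest (distance between rule_mid and rest_seat above 0.06 m), for 0.1 s.
2. all three rolls stand in line within 5 mm of the back stop, the cover still raised (x of roll_1_mid in the frame of tray between 0.019 and 0.027 m and y of roll_1_mid in the frame of tray between -0.09 and 0.09 m and z of each of roll_1_mid, roll_2_mid, roll_3_mid in the frame of tray below 0.063 m and angle between each of roll_1_mid, roll_2_mid, roll_3_mid's own z axis and vertical below 0.1 rad and x of roll_2_mid in the frame of tray between 0.019 and 0.027 m and y of roll_2_mid in the frame of tray between -0.09 and 0.09 m and x of roll_3_mid in the frame of tray between 0.019 and 0.027 m and y of roll_3_mid in the frame of tray between -0.09 and 0.09 m and value of joint cover above 0.6 rad and distance between rule_mid and rest_seat above 0.06 m), for 0.2 s.
At the end, for the whole second after the job is handed in: All three rolls lie flat on the tray within 5 mm of its back stop, the cover is closed (below 0.06 rad) and still, and the straight-edge stands in its rest: its centre within 30 mm of the seat point, leaning as the slots do (x of roll_1_mid in the frame of tray between 0.019 and 0.027 m and y of roll_1_mid in the frame of tray between -0.09 and 0.09 m and z of each of roll_1_mid, roll_2_mid, roll_3_mid in the frame of tray below 0.063 m and angle between each of roll_1_mid, roll_2_mid, roll_3_mid's own z axis and vertical below 0.1 rad and x of roll_2_mid in the frame of tray between 0.019 and 0.027 m and y of roll_2_mid in the frame of tray between -0.09 and 0.09 m and x of roll_3_mid in the frame of tray between 0.019 and 0.027 m and y of roll_3_mid in the frame of tray between -0.09 and 0.09 m and value of joint cover below 0.06 rad and distance between rule_mid and rest_seat below 0.03 m and angle between the z axis of rule_mid and the z axis of rule_rest, either way round between 0.35 and 0.87 rad and angle between the y axis of rule_mid and the y axis of rule_rest, either way round below 0.12 rad and velocity of joint cover below 0.05 rad/s); the robot touches nothing.
It fails at once if a roll is pushed with the fingers (contact force between the fingers and roll_1 above 1 N or contact force between the fingers and roll_2 above 1 N or contact force between the fingers and roll_3 above 1 N).
It fails at once if a roll is tipped (angle between any of roll_1_mid, roll_2_mid, roll_3_mid's own z axis and vertical above 0.4 rad).
It fails at once if the rolls are crushed against the stop (contact force between any of roll_1, roll_2, roll_3 and tray above 40 N).
It fails at once if another loose thing on the board is moved more than 30 mm (distance of any of order_pad, calculator, thin_roll, card, marker from where it was at the start of the episode above 0.03 m).
It also fails if it takes over 72 s, if anything falls off the work surface, if the arm or the gripper's body presses on something with over 40 N, if the wrist force passes 120 N, or if a joint passes its speed limit or range.

### The arm

A 7-joint arm with a two-finger parallel gripper is mounted at the origin on a cart in front of the work surface, level with it; the furniture and walls round the work are solid. World frame = base frame: x ahead of the robot, y to its left, z up, the work surface at z = 0. Lengths are in m, angles in degrees, forces in N, time in s.
With the tool pointing down it reaches from about 0.425 to 1.025 m from the base axis. Payload 3.6 kg.
Tool frame: the origin (TCP) lies between the finger pads; the fingertips stand 8 mm ahead of it and the grasp point (between the pads) lies 11 mm behind it; z points along the fingers, y is the line along which they close (so a half turn about z gives the same grasp; the last joint's range is limited). The gripper opens to 85 mm and grips with 20 to 120 N. Pads are 22 mm wide; open, the fingers measure 114 mm over their backs; the gripper's body (76 mm by 85 mm) begins 54 mm behind the grasp point. The pads swing forward as they close: fully open they stand 13 mm farther back than shut.
Start: joints at [65.46, 33.873, 2.773, 92.16, -1.908, 54.013, -1.931], TCP at [0.238, -0.685, 0.213] pointing down, gripper open.
Joint ranges: [-153.93, 153.93], [-27.13, 128.08], [-72.61, 78.16], [10.71, 143.7], [-87.88, 267.88], [4.46, 118.87], [-176.78, 176.78]. Speed limits (degrees/s): [147.25, 147.25, 180, 180, 180, 180, 180].

### API

Orientations are given as [roll, pitch, yaw] about the fixed x, y, z axes, in that order (R = Rz(yaw) Ry(pitch) Rx(roll)).
In Python, from workcell import r gives the robot as it stands. The module is installed in compiled form; this text tells all that it offers.
- The arm moves only by the tool step_arm, never from a script. Its argument "plan" is a list of rows, each a list of 7 numbers: the turn, a rotation vector about the world's x, y, z in rad, then the shift along the world's x, y, z in m, then the finger opening in m, from 0 to 0.0854. A call has 1 to 8 rows; each row shifts and turns the commanded pose from where the row before left it; what a row does not reach is not made up. A row lasts 1/8 s, in which the tool goes at most 62.5 mm and 10.7 degrees, less where a joint would pass 70% of its speed; a pose out of reach is approached as far as the arm can. A call is refused whole if a number of a shift passes 0.0625 or a number of a turn 0.188, either way. A call with a gripper value outside its range is refused whole. The fingers move at their own pace and stop on an object; "newtons" is the grip in N (left out, the last holds). Time passes only in rows, so rows that do not move let the fingers close. It gives the time, the measured TCP pose, the force, the opening and the grip force at its end, in the units of the state.
- r.state(): the state, without advancing time (a new reading comes with each control period).
- r.grab_frame(name): name is "scene" or "top" or "wrist"; returns a dict with "image" (384x512x3 uint8, red, green, blue), "depth" (384x512 float32, m along the optical axis (not along the pixel's ray), 0 where there is no reading), "camera_matrix" (3x3 intrinsics, pixels), "k1" (the pictures are not rectified: a ray, as slopes to the right and down, at radius r is drawn at 1 + k1 r^2 times it, then the intrinsics apply), "pose" (4x4, takes a point from camera to world coordinates). Camera axes: x right, y up, looking along -z (the intrinsics and any distortion apply to the point x, -y, -z); pixel columns grow to the right and rows downward; lengths in m; the calibration is good to about 2 mm. A picture is of the moment at which its call begins.
- r.finish_job(): hands the job in; it is judged then, once.
Trained networks look in a picture, given as the dict that the camera call returned (one of the last four; its "shot" number tells which), for a name from the list of things; names that differ only in an ending like _2 or _b are one class to them, and where a whole thing is asked for, a point or a joint stands for the part that bears it (a point fixed in the world has none). Each returns a list of dicts, best first, with "conf" (0 to 1); they miss things now and then, are a little off and sometimes report something else, mostly with a low value. They report only what shows in the picture. A call takes as long as a camera call.
- r.regions_of(picture, target): "mask" (384x512 bool, what is visible of it) and "centre" ([column, row] in pixels, amid what is visible of it).
The state is a dict: "t": time; "joint_positions": joint angles; "joint_velocities": joint speeds; "joint_torque": joint torques, N m; "tcp_pos": TCP position; "eef_rot": TCP orientation; "wrist_force": force on the tool from outside, world axes, zero at the start; "ft_torque": the same for the moment, N m; "width": finger opening in m; "grasp_force": force on a finger pad.
Only numpy, scipy, OpenCV 4.12 (cv2) and the standard library are available. Lean on these libraries where they do the work, as an engineer would, in place of code of your own. Each camera call takes 0.05 s, during which the arm holds its last target. There are 200 camera calls.

## Working session

There is one attempt and no reset: what is moved stays moved. The work goes in short steps, Python scripts to look and compute and a tool call to move; the robot and the scene stay as the last step left them, time stands still between calls to the robot, and variables do not carry over. Pictures are saved under pics/ and viewed, at most 10 in all, crops included, and the job is handed in when it is done.

Besides the shell and the picture viewer there is one more tool, called after "Call:" in YAML: its name, and indented under it one key for each argument. step_arm: Moves the arm, as the interface text tells. Its arguments: {"type":"object","properties":{"plan":{"type":"array"},"newtons":{"type":"number"}},"required":["plan"]}

```bash
mkdir -p pics
cat > h.py <<'E'
import numpy as np, cv2
from workcell import r
def cloud(f):
    K=f["camera_matrix"];d=f["depth"];h,w=d.shape
    u,v=np.meshgrid(np.arange(w),np.arange(h))
    p=cv2.undistortPoints(np.stack([u,v],-1).reshape(-1,1,2).astype(float),K,np.array([f["k1"],0,0,0.])).reshape(h,w,2)
    P=np.stack([p[...,0]*d,-p[...,1]*d,-d],-1)
    T=f["pose"];W=P@T[:3,:3].T+T[:3,3];W[d==0]=np.nan
    return W
def save(f,n): cv2.imwrite("pics/"+n,f["image"][...,::-1])
E
python3 - <<'E'
from h import *
print(r.state())
for c in ["scene","top"]:
    f=r.grab_frame(c);W=cloud(f);save(f,c+"0.png");np.savez(c+"0.npz",W=W,im=f["image"],K=f["camera_matrix"],k1=f["k1"],T=f["pose"])
    print(c,f["pose"].round(3).tolist(),f["camera_matrix"][0,0])
    for t in ["tray","cover","roll_1_mid","rule_mid","rule_rest","order_pad","calculator","thin_roll","card","marker"]:
        for q in r.regions_of(f,t)[:4]:
            m=q["mask"];X=W[m];X=X[~np.isnan(X[:,0])]
            if len(X): print(t,round(q["conf"],2),np.round(q["centre"]),len(X),np.median(X,0).round(3),np.percentile(X,3,0).round(3),np.percentile(X,97,0).round(3))
E
```

```text
{'t': 0.0, 'joint_positions': array([65.45886337, 33.92812511,  2.76718415, 92.23627752, -1.90905905,
       54.0140151 , -1.93231622]), 'joint_velocities': array([-0.02165332,  0.00575416, -0.00684774, -0.01731988,  0.00917231,
       -0.02079924, -0.01602413]), 'joint_torque': array([ 5.05512116e-05, -5.48689198e+01,  1.54654685e+00, -1.98122746e+01,
        9.39957099e-03,  8.77984450e-03, -8.95285808e-06]), 'tcp_pos': array([ 0.23795862, -0.6839055 ,  0.2121116 ]), 'eef_rot': array([-1.79867867e+02,  6.51403051e-03,  1.91866554e+01]), 'wrist_force': array([-0.09726911,  0.07291967,  0.33109695]), 'ft_torque': array([-0.04632471,  0.0256901 , -0.01499811]), 'grasp_force': 0.0, 'width': 0.08564403265000803}
scene [[-0.867, 0.298, -0.4, 0.175], [-0.498, -0.504, 0.706, 0.595], [0.009, 0.811, 0.585, 0.636], [0.0, 0.0, 0.0, 1.0]] 465.7650852143629
tray 0.7 [182. 229.] 6265 [0.602 0.117 0.066] [ 0.544 -0.059  0.008] [0.662 0.183 0.161]
cover 0.67 [186. 195.] 2400 [0.604 0.082 0.151] [ 0.586 -0.056  0.122] [0.636 0.181 0.162]
cover 0.29 [183. 231.] 6737 [0.601 0.111 0.061] [ 0.545 -0.06 
[... 1870 characters left out ...]
302  0.008] [ 0.481 -0.205  0.016]
calculator 0.85 [283. 252.] 1198 [ 0.427 -0.138  0.014] [ 0.381 -0.181  0.003] [ 0.473 -0.095  0.019]
calculator 0.36 [159. 268.] 1248 [0.407 0.164 0.002] [ 0.376  0.108 -0.002] [0.437 0.218 0.015]
thin_roll 0.74 [201. 260.] 584 [0.409 0.053 0.014] [0.377 0.02  0.005] [0.442 0.086 0.019]
thin_roll 0.6 [232. 187.] 350 [ 0.59  -0.02   0.065] [ 0.574 -0.052  0.042] [0.608 0.012 0.069]
card 0.84 [158. 268.] 1262 [0.407 0.164 0.002] [ 0.376  0.108 -0.003] [0.437 0.219 0.015]
card 0.5 [309. 166.] 710 [ 0.628 -0.206  0.071] [ 0.602 -0.295  0.033] [ 0.657 -0.116  0.093]
marker 0.57 [249. 252.] 408 [ 0.436 -0.053  0.014] [ 0.377 -0.062 -0.001] [ 0.495 -0.043  0.02 ]
```

View pics/scene0.png

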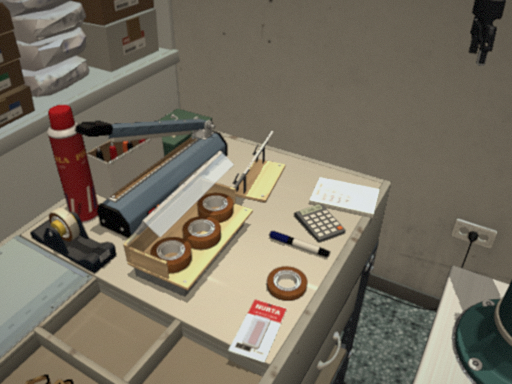

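View pics/top0.png

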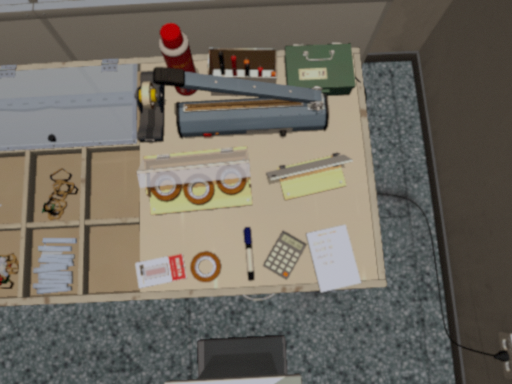

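Run:
```python
import numpy as np
from scipy.ndimage import label
def line(X,n):
    X=X[~np.isnan(X[:,0])];c=np.median(X,0);u,s,v=np.linalg.svd(X-X.mean(0));print(n,len(X),c.round(4),X.min(0).round(3),X.max(0).round(3),v.round(3).tolist(),(s/np.sqrt(len(X))).round(4))
for c in ["scene","top"]:
    z=np.load(c+"0.npz");W=z["W"]
    x,y,h=W[...,0],W[...,1],W[...,2]
    # rule: near y -0.31..-0.11, plate points h>.035
    m=(y<-.10)&(y>-.33)&(x>.57)&(x<.70)&(h>.02)
    line(W[m],c+" rule")
    X=W[m];pl=X[(X[:,1]>-.26)&(X[:,1]<-.16)];line(pl,"rule mid band")
    t=X[X[:,2]>.086]
    if len(t)>5: print("top edge fit x=a y+b",np.polyfit(t[:,1],t[:,0],1),"y",t[:,1].min(),t[:,1].max(), t[:,2].mean())
    b=(y<-.10)&(y>-.33)&(x>.54)&(x<.70)&(abs(h-.010)<.003)
    line(W[b],"base")
    m=(y>-.09)&(y<.21)&(x>.52)&(x<.7)&(abs(h-.068)<.004)
    lab,n=label(m)
    for i in range(1,n+1):
        if (lab==i).sum()>60: line(W[lab==i],"roll top")
    m=(y>-.09)&(y<.21)&(x>.52)&(x<.75)&(abs(h-.043)<.004);line(W[m],"deck")
    f=W[m];
    ys=np.arange(-.05,.18,.02);print("front",[(round(a,2),round(float(np.percentile(f[abs(f[:,1]-a)<.006][:,0],2)),3)) for a in ys if (abs(f[:,1]-a)<.006).sum()>5], np.percentile(f[:,1],[1,99]))
    m=(y>-.12)&(y<.22)&(x>.56)&(x<.72)&(h>.155);line(W[m],"cover top")
    X=W[m];print(np.polyfit(X[:,1],X[:,0],1))
```

```text
scene rule 328 [ 0.621  -0.1529  0.0573] [ 0.596 -0.304  0.02 ] [ 0.671 -0.105  0.095] [[-0.195, 0.98, 0.049], [-0.398, -0.124, 0.909], [-0.897, -0.157, -0.414]] [0.0677 0.0272 0.0069]
rule mid band 55 [ 0.6143 -0.2006  0.0916] [ 0.606 -0.257  0.088] [ 0.625 -0.16   0.094] [[-0.183, 0.983, 0.001], [0.616, 0.114, 0.78], [0.766, 0.143, -0.626]] [0.0293 0.0015 0.0009]
top edge fit x=a y+b [-0.18491787  0.57712787] y -0.3040031990740323 -0.10873454968369356 0.09152008714392297
base 1167 [ 0.6124 -0.2145  0.0098] [ 0.565 -0.302  0.007] [ 0.669 -0.134  0.013] [[-0.204, 0.979, -0.001], [-0.979, -0.204, 0.0], [-0.0, -0.001, -1.0]] [0.0466 0.022  0.0012]
roll top 544 [ 0.6103 -0.0207  0.0662] [ 0.575 -0.063  0.064] [0.65  0.02  0.072] [[0.239, -0.971, 0.017], [0.971, 0.239, -0.001], [0.003, -0.016, -1.0]] [0.0243 0.0202 0.0013]
roll top 557 [0.5882 0.0626 0.066 ] [0.554 0.023 0.064] [0.628 0.097 0.069] [[-0.733, 0.68, -0.003], [-0.68, -0.733, 0.003], [-0.0, -0.005, -1.0]] [0.0215 0.0206 0.001 ]
roll top 69 [0.6614 0.142  0.0681] [0.659 0.114 0.064] [0.665 0.169 0.072] [[0.039, -0.999, 0.008],
[... 2350 characters left out ...]
 [ 0.537 -0.088  0.039] [0.746 0.179 0.047] [[-0.324, 0.946, -0.002], [-0.946, -0.324, -0.006], [0.007, -0.0, -1.0]] [0.0761 0.0506 0.0018]
front [(np.float64(-0.05), 0.549), (np.float64(-0.03), 0.55), (np.float64(-0.01), 0.548), (np.float64(0.01), 0.547), (np.float64(0.03), 0.546), (np.float64(0.05), 0.545), (np.float64(0.07), 0.543), (np.float64(0.09), 0.542), (np.float64(0.11), 0.541), (np.float64(0.13), 0.541), (np.float64(0.15), 0.54), (np.float64(0.17), 0.539)] [-0.06846707  0.17673367]
cover top 718 [0.6141 0.0616 0.1594] [ 0.597 -0.064  0.155] [0.627 0.182 0.167] [[-0.049, 0.999, 0.0], [-0.901, -0.045, -0.432], [-0.431, -0.021, 0.902]] [0.0711 0.0045 0.0019]
[-0.04932683  0.61706845]
```

The scene view shows the three rolls at about (215,205), (203,232) and (172,255), and the rule at (258,160). In the top view the rolls are at (231,180), (198,189) and (164,185), with the rule at (308,167). The area in front of the rest and tray is clear.

```bash
cat >> h.py <<'E'
from scipy.spatial.transform import Rotation as Ro
def toolR(yaw,tilt=28):
    a=np.radians(yaw);t=np.radians(tilt)
    xr=np.array([np.cos(a),np.sin(a),0]);y=np.array([-np.sin(a),np.cos(a),0])
    rz=-np.sin(t)*xr+np.cos(t)*np.array([0,0,1]); rx=np.cos(t)*xr+np.sin(t)*np.array([0,0,1])
    return np.stack([y,rx,-rz],1),rx,rz
def err(p,R):
    s=r.state();C=Ro.from_euler("xyz",s["eef_rot"],degrees=True)
    print("t",s["t"],"tcp",s["tcp_pos"].round(4),"dpos",(p-s["tcp_pos"]).round(4),"rotvec",(Ro.from_matrix(R)*C.inv()).as_rotvec().round(4),"F",s["wrist_force"].round(1),s["width"],s["grasp_force"])
ruleC=np.array([.6316,-.2037,.0605]);ryaw=10.5
tO=np.array([.6045,.058,0]);tyaw=2.9
E
python3 - <<'E'
from h import *
R,rx,rz=toolR(ryaw);print(rz,rx);err(ruleC+rz*.094,R)
E
```

```text
[-0.46161022 -0.0855544   0.88294759] [0.86816255 0.16090442 0.46947156]
t 1.1 tcp [ 0.2382 -0.6848  0.2133] dpos [ 0.35    0.473  -0.0698] rotvec [-0.2669 -0.4595  1.3889] F [-0.5  0.3 -0.2] 0.0851167363523295 0.0
```

Call:
step_arm:
  plan:
    - [-0.0267, -0.046, 0.1389, 0.03, 0.04, 0, 0.04]
    - [-0.0267, -0.046, 0.1389, 0.03, 0.04, 0, 0.04]
    - [-0.0267, -0.046, 0.1389, 0.03, 0.04, 0, 0.04]
    - [-0.0267, -0.046, 0.1389, 0.03, 0.04, 0, 0.04]
    - [-0.0267, -0.046, 0.1389, 0.03, 0.04, 0, 0.04]
    - [-0.0267, -0.046, 0.1389, 0.03, 0.04, 0, 0.04]
    - [-0.0267, -0.046, 0.1389, 0.03, 0.04, 0, 0.04]
    - [-0.0267, -0.046, 0.1389, 0.03, 0.04, 0, 0.04]

```text
t: 2.1
tcp_pos: [0.479, -0.3636, 0.2138]
eef_rot: [157.0, -3.2, 84.7]
wrist_force: [0.7, 0.4, 0.1]
width: 0.0398
grasp_force: 0.0
```

Call:
step_arm:
  plan:
    - [-0.0267, -0.046, 0.1389, 0.02, 0.04, 0, 0.04]
    - [-0.0267, -0.046, 0.1389, 0.02, 0.04, 0, 0.04]
    - [0, 0, 0, 0.0, 0.03, 0, 0.04]
    - [0, 0, 0, 0, 0, 0, 0.04]
    - [0, 0, 0, 0, 0, 0, 0.04]

```text
t: 2.72
tcp_pos: [0.5184, -0.2559, 0.2136]
eef_rot: [152.0, 0.1, 100.4]
wrist_force: [0.7, 0.2, 0.7]
width: 0.04
grasp_force: 0.0
```

Run:
```python
from h import *
R,rx,rz=toolR(ryaw);err(ruleC+rz*.094,R)
f=r.grab_frame("wrist");save(f,"w1.png");W=cloud(f)
x,y,h=W[...,0],W[...,1],W[...,2]
m=(y<-.10)&(y>-.33)&(x>.57)&(x<.70)&(h>.08)
t=W[m];print(len(t))
if len(t)>20: print(np.polyfit(t[:,1],t[:,0],1),t.min(0),t.max(0),t.mean(0))
err(ruleC+rz*.094,R);print(r.state()["joint_positions"])
```

```text
t 2.725 tcp [ 0.5184 -0.2559  0.2136] dpos [ 0.0698  0.0442 -0.0701] rotvec [0.0009 0.0009 0.001 ] F [0.7 0.2 0.7] 0.03997715644720483 0.0
1304
[-0.18149547  0.57739107] [ 0.59542926 -0.30782657  0.08003969] [ 0.63487704 -0.11134703  0.09373942] [ 0.61387782 -0.20103395  0.09030895]
t 2.775 tcp [ 0.5184 -0.2564  0.2136] dpos [ 0.0698  0.0447 -0.0701] rotvec [0.0009 0.0009 0.0018] F [ 0.7 -0.7 -0.1] 0.04001993664544798 0.0
[ 65.01958455  23.20411113 -41.88019523 125.62569812  -7.69984006
  14.37222608  46.0681527 ]
```

View pics/w1.png

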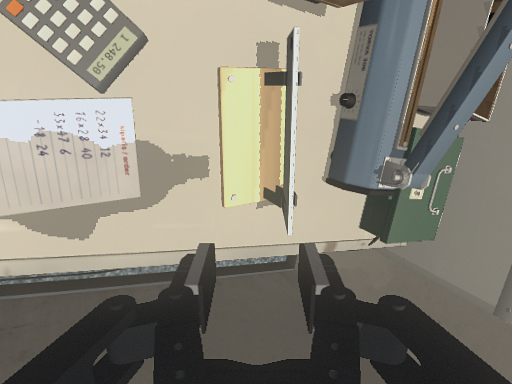

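The wrist picture shows the rule edge-on at column 290, rows 30–235, with the hooks near rows 78 and 197. This agrees with the other two cameras, so I'm going in.

Call:
step_arm:
  plan:
    - [0, 0, 0, 0.035, 0.022, -0.01, 0.04]
    - [0, 0, 0, 0.035, 0.022, -0.01, 0.04]
    - [0, 0, 0, 0, 0, -0.05, 0.04]
    - [0, 0, 0, 0, 0, 0, 0.04]
    - [0, 0, 0, 0, 0, 0, 0.04]

```text
t: 3.4
tcp_pos: [0.5894, -0.2126, 0.1448]
eef_rot: [151.9, 0.1, 100.4]
wrist_force: [0.3, -0.3, 0.3]
width: 0.0401
grasp_force: 0.0
```

Run:
```python
from h import *
R,rx,rz=toolR(ryaw);err(ruleC+rz*.004,R)
f=r.grab_frame("wrist");save(f,"w2.png");W=cloud(f)
x,y,h=W[...,0],W[...,1],W[...,2]
m=(y<-.10)&(y>-.33)&(x>.57)&(x<.70)&(h>.08)&(h<.1)
t=W[m];print(len(t))
if len(t)>20: print(np.polyfit(t[:,1],t[:,0],1),t.min(0),t.max(0),t.mean(0))
for q in r.regions_of(f,"rule_mid")[:2]: print(q["conf"],q["centre"])
```

```text
t 3.4 tcp [ 0.5894 -0.2126  0.1448] dpos [ 0.0403  0.0086 -0.0808] rotvec [0.0008 0.0022 0.0019] F [ 0.3 -0.3  0.3] 0.04009904383147527 0.0
1869
[-0.18223236  0.57712464] [ 0.595449   -0.30783574  0.08015184] [ 0.63513422 -0.11130669  0.09397954] [ 0.6128475  -0.19602916  0.09135755]
0.61 [253.9, 176.8]
```

Call:
step_arm:
  plan:
    - [0, 0, 0, 0.0101, 0.0021, -0.0202, 0.04]
    - [0, 0, 0, 0.0101, 0.0021, -0.0202, 0.04]
    - [0, 0, 0, 0.0101, 0.0021, -0.0202, 0.04]
    - [0, 0, 0, 0.0101, 0.0021, -0.0202, 0.04]
    - [0, 0, 0, 0, 0, 0, 0.04]
    - [0, 0, 0, 0, 0, 0, 0.04]

```text
t: 4.25
tcp_pos: [0.6187, -0.2086, 0.1003]
eef_rot: [152.9, -1.0, 101.0]
wrist_force: [0.9, -0.2, 0.9]
width: 0.0397
grasp_force: 0.0
```

Call:
step_arm:
  newtons: 60
  plan:
    - [0, 0, 0, 0, 0, 0, 0.02]
    - [0, 0, 0, 0, 0, 0, 0.0]
    - [0, 0, 0, 0, 0, 0, 0.0]
    - [0, 0, 0, 0, 0, 0, 0.0]
    - [0, 0, 0, 0, 0, 0, 0.0]
    - [0, 0, 0, 0, 0, 0, 0.0]

```text
t: 5.0
tcp_pos: [0.6183, -0.2078, 0.0989]
eef_rot: [153.0, -1.1, 101.0]
wrist_force: [-0.0, -0.0, -0.4]
width: -0.0002
grasp_force: 0.0
```

Run:
```python
from h import *
R,rx,rz=toolR(ryaw);err(ruleC+rz*.004,R);print(r.state()["joint_positions"])
```

```text
t 5.0 tcp [ 0.6183 -0.2078  0.0989] dpos [ 0.0115  0.0037 -0.0349] rotvec [-0.0163 -0.0214 -0.0092] F [-0.  -0.  -0.4] -0.0001531452242967638 0.0
[ 37.46587339  34.67170179 -20.84293535 122.1565039  -54.32215979
   4.51482536  86.65336525]
```

Joint 6 is at its limit: the wrist is nearly straight. Tilting the tool about its closing axis, within the plane of the rule, keeps the same grip and moves it off the limit.

Call:
step_arm:
  plan:
    - [0, 0, 0, -0.0115, -0.003, 0.0225, 0.0]
    - [0, 0, 0, -0.0115, -0.003, 0.0225, 0.04]
    - [0.08, 0.015, 0.0435, 0, 0, 0, 0.04]
    - [0.08, 0.015, 0.0435, 0, 0, 0, 0.04]
    - [0.08, 0.015, 0.0435, 0, 0, 0, 0.04]
    - [0.04, 0.007, 0.0217, 0, 0, 0, 0.04]
    - [0, 0, 0, 0, 0, 0, 0.04]

```text
t: 5.88
tcp_pos: [0.5955, -0.2152, 0.1434]
eef_rot: [151.6, -17.3, 109.9]
wrist_force: [0.5, 0.5, 0.4]
width: 0.04
grasp_force: 0.0
```

```bash
cat >> h.py <<'E'
AL=np.radians(18)
def goal(C,yaw,up=0,al=AL,tilt=28):
    "TCP pose holding a rule centred at C (raised by up along its z)"
    R,rx,rz=toolR(yaw,tilt);ry=R[:,0];R2=Ro.from_rotvec(al*rx).as_matrix()@R
    return C+rz*(.015+up)+.011*R2[:,2],R2
E
python3 - <<'E'
from h import *
err(*goal(ruleC,ryaw,.06));err(*goal(ruleC,ryaw));print(r.state()["joint_positions"])
E
```

```text
t 5.875 tcp [ 0.5955 -0.2152  0.1434] dpos [ 0.0057  0.0093 -0.0259] rotvec [-0.0202 -0.0218 -0.0171] F [0.5 0.5 0.4] 0.0400182300821153 0.0
t 5.875 tcp [ 0.5955 -0.2152  0.1434] dpos [ 0.0334  0.0145 -0.0789] rotvec [-0.0202 -0.0218 -0.0171] F [0.5 0.5 0.4] 0.0400182300821153 0.0
[ 40.83897468  34.20439003 -12.76433256 114.1146876  -47.14076698
  35.39210653  85.95776307]
```

Call:
step_arm:
  plan:
    - [-0.02, -0.022, -0.017, 0.0057, 0.0093, -0.0259, 0.04]
    - [0, 0, 0, 0.0, 0.0, 0, 0.04]
    - [0, 0, 0, 0.0093, 0.0017, -0.0177, 0.04]
    - [0, 0, 0, 0.0093, 0.0017, -0.0177, 0.04]
    - [0, 0, 0, 0.0, 0.0, 0, 0.04]
    - [0, 0, 0, 0, 0, 0, 0.04]

```text
t: 6.62
tcp_pos: [0.6197, -0.2012, 0.0825]
eef_rot: [150.8, -15.9, 109.3]
wrist_force: [-0.7, -0.6, -0.6]
width: 0.0401
grasp_force: 0.0
```

Run:
```python
from h import *
err(*goal(ruleC,ryaw));print(r.state()["joint_positions"])
```

```text
t 6.625 tcp [ 0.6197 -0.2012  0.0825] dpos [ 0.0092  0.0004 -0.018 ] rotvec [-0.0012  0.0001 -0.002 ] F [-0.7 -0.6 -0.6] 0.04014311559755373 0.0
[ 41.37679105  40.20226912 -17.3189223  115.02595788 -52.75267311
  26.08162826  92.03950093]
```

Call:
step_arm:
  newtons: 60
  plan:
    - [0, 0, 0, 0.0092, 0.0004, -0.018, 0.04]
    - [0, 0, 0, 0.0, 0.0, 0, 0.04]
    - [0, 0, 0, 0, 0, 0, 0.02]
    - [0, 0, 0, 0, 0, 0, 0]
    - [0, 0, 0, 0.0, 0.0, 0, 0]
    - [0, 0, 0, 0, 0, 0, 0]
    - [0, 0, 0, 0, 0, 0, 0]

```text
t: 7.5
tcp_pos: [0.6288, -0.2008, 0.0651]
eef_rot: [150.7, -15.9, 109.3]
wrist_force: [-0.7, -0.2, 3.1]
width: 0.0031
grasp_force: 61.0
```

Run:
```python
from h import *
err(*goal(ruleC,ryaw));print(r.state()["joint_positions"])
```

```text
t 7.5 tcp [ 0.6288 -0.2008  0.0651] dpos [ 0.0001  0.0001 -0.0006] rotvec [-0.0008  0.0006 -0.0019] F [-0.7 -0.2  3.1] 0.003087196820980256 60.959569215774536
[ 41.3321798   42.22752796 -18.01720811 114.26125462 -53.41136826
  24.62717549  93.02392539]
```

Call:
step_arm:
  plan:
    - [0, 0, 0, -0.0046, -0.0009, 0.0088, 0]
    - [0, 0, 0, -0.0092, -0.0017, 0.0177, 0]
    - [0, 0, 0, -0.0092, -0.0017, 0.0177, 0]
    - [0, 0, 0, -0.0092, -0.0017, 0.0177, 0]
    - [0, 0, 0, -0.0092, -0.0017, 0.0177, 0]
    - [0, 0, 0, -0.0046, -0.0009, 0.0088, 0]
    - [0, 0, 0, 0, 0, 0, 0]
    - [0, 0, 0, 0, 0, 0, 0]

```text
t: 8.5
tcp_pos: [0.5828, -0.2091, 0.1527]
eef_rot: [150.8, -15.9, 109.3]
wrist_force: [-0.2, -0.1, -1.8]
width: 0.003
grasp_force: 60.5
```

Run:
```python
from h import *
R,rx,rz=toolR(tyaw);xt=np.array([np.cos(np.radians(tyaw)),np.sin(np.radians(tyaw)),0])
def pushC(fx,ze):  # far-lower corner at tray x=fx, z=ze
    p=tO+xt*fx;p[2]=ze
    return p-.0025*rx+.035*rz
err(*goal(pushC(-.085,.10),tyaw));err(*goal(pushC(-.085,.052),tyaw));print(r.state()["joint_positions"])
f=r.grab_frame("scene");save(f,"s2.png");W=cloud(f);np.save("s2.npy",W)
```

```text
t 8.5 tcp [ 0.5828 -0.2091  0.1527] dpos [-0.0841  0.2651 -0.019 ] rotvec [-0.0013 -0.     -0.135 ] F [-0.2 -0.1 -1.8] 0.002974628984931619 60.46645760536194
t 8.5 tcp [ 0.5828 -0.2091  0.1527] dpos [-0.0841  0.2651 -0.067 ] rotvec [-0.0013 -0.     -0.135 ] F [-0.2 -0.1 -1.8] 0.002974628984931619 60.46645760536194
[ 41.94117099  32.2083971  -14.0985959  116.91905801 -49.24799178
  33.00251821  87.97785387]
```

View pics/s2.png

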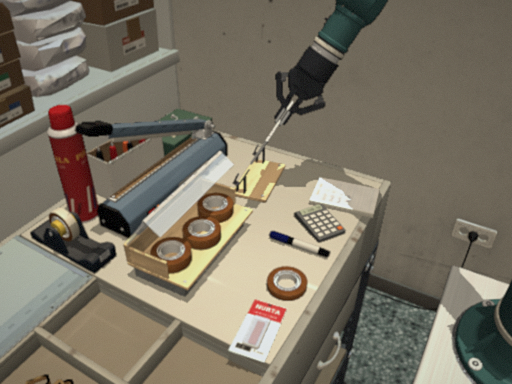

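Call:
step_arm:
  plan:
    - [0, 0, -0.045, -0.03, 0, 0, 0]
    - [0, 0, -0.045, -0.03, 0.01, 0, 0]
    - [0, 0, -0.045, -0.01, 0.035, 0, 0]
    - [0, 0, 0, 0, 0.045, 0, 0]
    - [0, 0, 0, 0, 0.045, 0, 0]
    - [0, 0, 0, 0, 0.045, 0, 0]
    - [0, 0, 0, 0, 0.045, 0, 0]
    - [0, 0, 0, 0, 0.04, 0, 0]

```text
t: 9.55
tcp_pos: [0.5188, 0.0479, 0.173]
eef_rot: [152.6, -16.5, 101.8]
wrist_force: [0.3, -0.7, -1.4]
width: 0.0032
grasp_force: 60.4
```

```bash
cat >> h.py <<'E'
def pushC(fx,ze,ty=0):
    R,rx,rz=toolR(tyaw);a=np.radians(tyaw);p=tO+np.array([np.cos(a),np.sin(a),0])*fx+R[:,0]*ty;p[2]=ze
    return p-.0025*rx+.035*rz
E
python3 - <<'E'
from h import *
err(*goal(pushC(-.072,.10),tyaw));err(*goal(pushC(-.072,.052),tyaw));print(r.state()["joint_positions"])
E
```

```text
t 9.55 tcp [0.5188 0.0479 0.173 ] dpos [-0.0072  0.0088 -0.0392] rotvec [-0.0052 -0.0312 -0.0122] F [ 0.3 -0.7 -1.4] 0.003244251014937352 60.428409576416016
t 9.55 tcp [0.5188 0.0479 0.173 ] dpos [-0.0072  0.0088 -0.0872] rotvec [-0.0052 -0.0312 -0.0122] F [ 0.3 -0.7 -1.4] 0.003244251014937352 60.428409576416016
[ 34.98920394  24.23745846 -40.76080959 136.20810046 -87.85141077
   4.49511979  94.86122453]
```

```bash
cat > kin.py <<'E'
import numpy as np
from scipy.spatial.transform import Rotation as Ro
from scipy.optimize import least_squares
S=[([65.45886,33.92813,2.76718,92.23628,-1.90906,54.01402,-1.93232],[.23796,-.68391,.21211],[-179.868,.0065,19.187]),
([37.46587,34.67170,-20.84294,122.15650,-54.32216,4.51483,86.65337],[.6183,-.2078,.0989],[153.0,-1.1,101.0]),
([40.83897,34.20439,-12.76433,114.11469,-47.14077,35.39211,85.95776],[.5955,-.2152,.1434],[151.6,-17.3,109.9]),
([41.37679,40.20227,-17.31892,115.02596,-52.75267,26.08163,92.03950],[.6197,-.2012,.0825],[150.8,-15.9,109.3]),
([41.33218,42.22753,-18.01721,114.26125,-53.41137,24.62718,93.02393],[.6288,-.2008,.0651],[150.7,-15.9,109.3]),
([41.94117,32.20840,-14.09860,116.91906,-49.24799,33.00252,87.97785],[.5828,-.2091,.1527],[150.8,-15.9,109.3]),
([34.98920,24.23746,-40.76081,136.20810,-87.85141,4.49512,94.86122],[.5188,.0479,.173],[152.6,-16.5,101.8])]
def fk(p,q,sg):
    h,L1,L2,L3,e,x0,o1,o7=p
    q=np.radians(q)*sg
    R=Ro.from_euler("z",o1+q[0])*Ro.from_euler("y",q[1])
    P=np.array([x0,0,h])
    R=R*Ro.from_euler("z",q[2]);P=P+R.apply([e,0,L1])
    R=R*Ro.from_euler("y",q[3]);P=P+R.apply([-e,0,L2])
    R=R*Ro.from_euler("z",q[4])*Ro.from_euler("y",q[5])
    R=R*Ro.from_euler("z",q[6]+o7);P=P+R.apply([0,0,L3])
    return P,R
def fit():
    best=None
    for m in range(16):
        s=[1 if m>>k&1 else -1 for k in range(4)];sg=np.array([s[0],1,s[1],1,s[2],1,s[3]])
        for o1 in (-1.5,0,1.5,3):
          for o7 in (0,1.57,3.14,-1.57):
            f=lambda p:np.concatenate([np.r_[(fk(p,q,sg)[0]-t)*5,(fk(p,q,sg)[1]*Ro.from_euler("xyz",e,degrees=True).inv()).as_rotvec()] for q,t,e in S])
            z=least_squares(f,[.3,.4,.4,.25,0,0,o1,o7],max_nfev=40)
            if best is None or z.cost<best[0]: best=(z.cost,z.x,sg)
            if best[0]<1e-3: return best
    return best
if __name__=="__main__":
    b=fit();print(b[0],b[1].round(4).tolist(),b[2])
    for q,t,e in S: P,R=fk(b[1],q,b[2]);print((P-t).round(4),R.as_euler("xyz",degrees=True).round(1),e)
    np.savez("kin.npz",p=b[1],sg=b[2])
E
timeout 500 python3 kin.py
```

```text
0.003618890591803511 [0.2538, 0.6382, 0.4513, 0.3105, 0.0059, -0.0197, -0.0369, 1.5387] [-1  1 -1  1 -1  1 -1]
[-0.0004  0.0027 -0.0038] [-179.9    0.    18.9] [-179.868, 0.0065, 19.187]
[-0.0027  0.0047  0.0017] [153.   -0.3 100.5] [153.0, -1.1, 101.0]
[ 0.0007 -0.0011 -0.001 ] [151.1 -16.5 109.5] [151.6, -17.3, 109.9]
[ 0.0018 -0.0035 -0.0007] [150.3 -15.  108.8] [150.8, -15.9, 109.3]
[ 0.0021 -0.0044 -0.0009] [150.3 -15.  108.8] [150.7, -15.9, 109.3]
[ 0.0006 -0.0005 -0.0004] [150.3 -15.  108.9] [150.8, -15.9, 109.3]
[-0.0022  0.0084  0.0049] [152.1 -15.6 101.4] [152.6, -16.5, 101.8]
```

```bash
cat >> kin.py <<'E'
lo=np.array([-153.93,-27.13,-72.61,10.71,-87.88,4.46,-176.78]);hi=np.array([153.93,128.08,78.16,143.7,267.88,118.87,176.78])
def ik(P,R,q0,w=.002):
    z=np.load("kin.npz");R=Ro.from_matrix(R)
    def f(q):
        p,r_=fk(z["p"],q,z["sg"]);return np.r_[(p-P)*20,(r_*R.inv()).as_rotvec()*5,w*(q-q0)]
    s=least_squares(f,np.clip(q0,lo+.1,hi-.1),bounds=(lo,hi));p,r_=fk(z["p"],s.x,z["sg"])
    return s.x,np.linalg.norm(p-P),(r_*R.inv()).magnitude()
E
python3 - <<'E'
from h import *
from kin import *
q0=r.state()["joint_positions"]
for al in (-45,-30,-18,0,18,30,45):
    q=q0
    for fx,ze in ((-.072,.1),(-.072,.052),(-.013,.052)):
        q,a,b=ik(*goal(pushC(fx,ze),tyaw,al=np.radians(al)),q)
        print(al,fx,ze,q.round(0),round(a,4),round(b,3))
E
```

```text
-45 -0.072 0.1 [-79.  66.  78. 131. -45.  18.  11.] 0.0007 0.004
-45 -0.072 0.052 [-77.  68.  72. 131. -49.  14.  10.] 0.0 0.0
-45 -0.013 0.052 [-73.  70.  74. 124. -47.  18.   9.] 0.0 0.0
-30 -0.072 0.1 [-70.  47.  64. 136. -81.   4.  54.] 0.0013 0.009
-30 -0.072 0.052 [-67.  51.  60. 135. -88.   4.  57.] 0.0041 0.036
-30 -0.013 0.052 [-63.  52.  58. 130. -88.   4.  58.] 0.0001 0.001
-18 -0.072 0.1 [-60.  35.  54. 136. -88.   4.  69.] 0.0054 0.049
-18 -0.072 0.052 [-56.  40.  49. 135. -88.   4.  66.] 0.0122 0.108
-18 -0.013 0.052 [-52.  41.  47. 129. -88.   4.  67.] 0.0074 0.071
0 -0.072 0.1 [-20.  22.  15. 136. -88.   4.  83.] 0.0111 0.096
0 -0.072 0.052 [-19.  27.  13. 134. -88.   4.  82.] 0.0184 0.162
0 -0.013 0.052 [-17.  30.  12. 129. -88.   4.  82.] 0.0129 0.123
18 -0.072 0.1 [ 33.  28. -38. 136. -88.   4.  97.] 0.0091 0.079
18 -0.072 0.052 [ 30.  33. -34. 135. -88.   4. 100.] 0.0159 0.14
18 -0.013 0.052 [ 26.  36. -31. 129. -88.   4.  99.] 0.0105 0.1
30 -0.072 0.1 [ 49.  39. -54. 136. -88.   4. 106.] 0.0038 0.033
30 -0.072 0.052 [ 46.  44. -49. 135. -88.   4. 110.] 0.0097 0.085
30 -0.013 0.052 [ 42.  45. -47. 129. -88.   4. 108.] 0.0048 0.046
45 -0.072 0.1 [ 47.  42. -41. 133. -76.  26. 103.] 0.0 0.0
45 -0.072 0.052 [ 46.  48. -41. 134. -84.  22. 115.] 0.0001 0.001
45 -0.013 0.052 [ 41.  48. -37. 127. -77.  25. 105.] 0.0001 0.001
```

```bash
cat > scan.py <<'E'
from h import *
from kin import *
rng=np.random.default_rng(0)
for al in (-45,-30,-18,0,18,30,45):
  for nm,g in (("push0",goal(pushC(-.072,.052),tyaw,al=np.radians(al))),("rest",goal(ruleC,ryaw,al=np.radians(al)))):
    res=[]
    for k in range(25):
        q0=rng.uniform(lo,hi);q0[3]=125;q0[1]=40;q0[0]=rng.uniform(-90,90);q0[2]=rng.uniform(-70,70);q0[5]=25
        q,a,b=ik(*g,q0,w=.0005)
        if a<.002 and b<.01: res.append((np.minimum(q-lo,hi-q).min(),q))
    res.sort(key=lambda t:-t[0])
    for m,q in res[:3]: print(al,nm,round(m,1),q.round(0))
E
timeout 500 python3 scan.py
```

```text
-45 push0 12.6 [ -39.   42.    7.  131.   79.   47. -118.]
-45 push0 12.6 [ -33.   41.   -1.  131.   80.   53. -119.]
-45 push0 12.6 [ -42.   42.   11.  131.   79.   45. -118.]
-45 rest 14.7 [   5.   44.   -8.  129.  121.   52. -117.]
-45 rest 14.7 [   5.   44.   -7.  129.  121.   52. -118.]
-45 rest 14.7 [  -6.   44.    8.  129.  125.   43. -125.]
-30 push0 7.1 [ -39.   36.   15.  137.   98.   30. -128.]
-30 push0 7.1 [ -26.   36.   -4.  137.   96.   41. -126.]
-30 push0 7.1 [ -19.   36.  -14.  137.   95.   47. -125.]
-30 rest 14.4 [  30.   44.  -32.  129.  124.   47. -104.]
-30 rest 14.4 [  34.   46.  -39.  129.  122.   52. -100.]
-30 rest 14.4 [   9.   39.   -3.  129.  137.   32. -124.]
-18 push0 3.8 [  17.   46.  -59.  140.  101.   66. -121.]
-18 push0 3.8 [   2.   36.  -33.  140.  106.   46. -127.]
-18 push0 3.8 [  13.   42.  -52.  140.  102.   60. -122.]
-18 rest 16.2 [ 47.  48. -51. 128. 118.  43. -87.]
-18 rest 16.2 [ 45.  46. -46. 128. 120.  39. -91.]
-18 rest 16.2 [ 45.  46. -46. 128. 120.  39. -91.]
0 push0 1.3 [  16.   34.  -35.  142.  133.   29. -138.]
0 push0 1.3 [-44. 
[... 440 characters left out ...]
t 13.6 [ 61.  53. -52. 114.  24.  18.  21.]
18 rest 13.2 [ 53.  47. -37. 114. -20.  18.  62.]
30 push0 4.8 [-16.  41.  39. 139. 261.  63. 119.]
30 push0 4.8 [ 29.  37. -25. 139. 245.  24. 136.]
30 push0 4.8 [  52.   52.  -62.  139.  140.   13. -118.]
30 rest 35.9 [ 38.  45.  -9. 108. -52.  44.  93.]
30 rest 33.6 [ 36.  45.  -6. 108. -54.  46.  95.]
30 rest 28.1 [ 55.  50. -36. 108. -25.  33.  70.]
45 push0 3.1 [ 60.  66. -70. 134.  74.   8. -43.]
45 push0 2.7 [ 60.  66. -70. 134.  75.   8. -44.]
45 push0 1.9 [ 61.  67. -71. 134.  77.   9. -46.]
45 rest 44.2 [ 49.  53. -23. 100. -37.  55.  82.]
45 rest 41.8 [ 41.  51. -10. 100. -46.  61.  90.]
45 rest 36.3 [ 35.  51.  -1. 100. -52.  66.  95.]
```

```bash
sed -i 's/def pushC(fx,ze,ty=0):/def pushC(fx,ze,ty=0,tilt=28):/; s/toolR(tyaw);a=/toolR(tyaw,tilt);a=/' h.py
python3 - <<'E'
from h import *
from kin import *
q0=r.state()["joint_positions"]
for al in (-30,18,30):
  for tilt in (8,14,20,24):
    q=np.array([35,30,-25,130,-60,20,80.]) if al>0 else np.array([-60,40,50,130,-60,20,50.])
    for fx,ze in ((-.066,.052),(-.04,.052),(-.013,.052)):
        q,a,b=ik(*goal(pushC(fx,ze,tilt=tilt),tyaw,al=np.radians(al),tilt=tilt),q)
        print(al,tilt,fx,ze,q.round(0),round(a,4),round(b,3))
E
```

```text
-30 8 -0.066 0.052 [-66.  58.  72. 123. -46.  33.  30.] 0.0001 0.001
-30 8 -0.04 0.052 [-65.  59.  72. 120. -46.  35.  29.] 0.0 0.0
-30 8 -0.013 0.052 [-63.  61.  72. 117. -45.  37.  28.] 0.0 0.0
-30 14 -0.066 0.052 [-67.  57.  70. 127. -53.  25.  33.] 0.0001 0.001
-30 14 -0.04 0.052 [-66.  58.  70. 124. -52.  27.  32.] 0.0 0.0
-30 14 -0.013 0.052 [-65.  59.  71. 121. -51.  29.  31.] 0.0 0.0
-30 20 -0.066 0.052 [-67.  54.  66. 131. -61.  15.  37.] 0.0001 0.001
-30 20 -0.04 0.052 [-67.  56.  67. 128. -60.  18.  36.] 0.0 0.0
-30 20 -0.013 0.052 [-65.  57.  68. 125. -59.  21.  34.] 0.0 0.0
-30 24 -0.066 0.052 [-65.  50.  58. 133. -68.   5.  41.] 0.0 0.0
-30 24 -0.04 0.052 [-65.  52.  61. 130. -67.   9.  39.] 0.0 0.0
-30 24 -0.013 0.052 [-65.  55.  64. 127. -65.  13.  38.] 0.0 0.0
18 8 -0.066 0.052 [  6.  31.  -5. 126. -45.  24.  48.] 0.0001 0.002
18 8 -0.04 0.052 [  4.  32.  -3. 123. -44.  26.  46.] 0.0 0.0
18 8 -0.013 0.052 [  3.  34.  -1. 119. -42.  28.  44.] 0.0 0.0
18 14 -0.066 0.052 [ 14.  31. -15. 131. -58.  14.  63.] 0.0001 0.001
18 14 -0.04 0.052 [ 11.  32. -11. 127. -55.  17.  
[... 579 characters left out ...]
  36. -14. 122. -49.  31.  56.] 0.0 0.0
30 8 -0.013 0.052 [ 16.  37. -13. 118. -47.  33.  53.] 0.0 0.0
30 14 -0.066 0.052 [ 26.  36. -24. 129. -60.  22.  72.] 0.0 0.0
30 14 -0.04 0.052 [ 24.  36. -21. 126. -58.  23.  68.] 0.0 0.0
30 14 -0.013 0.052 [ 21.  37. -19. 123. -55.  25.  65.] 0.0 0.0
30 20 -0.066 0.052 [ 39.  41. -42. 133. -72.   8.  87.] 0.0002 0.002
30 20 -0.04 0.052 [ 35.  40. -37. 130. -68.  12.  83.] 0.0001 0.001
30 20 -0.013 0.052 [ 31.  40. -33. 127. -65.  15.  79.] 0.0 0.0
30 24 -0.066 0.052 [ 43.  43. -47. 134. -88.   4. 106.] 0.0035 0.032
30 24 -0.04 0.052 [ 42.  44. -47. 132. -88.   4. 106.] 0.0015 0.014
30 24 -0.013 0.052 [ 39.  44. -44. 129. -84.   6. 102.] 0.0001 0.001
```

Run:
```python
from h import *
from kin import *
q=r.state()["joint_positions"]
g=lambda fx,ze,t:goal(pushC(fx,ze,tilt=t),tyaw,tilt=t)
for a in ((-.068,.09,12),(-.068,.05,12)): err(*g(*a))
for a in ((-.068,.09,12),(-.068,.05,12),(-.035,.05,12),(-.013,.05,20),(-.013,.05,21)):
    q,e,f=ik(*g(*a),q);print(a,q.round(0),round(e,4),round(f,3),g(*a)[0].round(4))
```

```text
t 9.55 tcp [0.5188 0.0479 0.173 ] dpos [ 0.0069  0.0095 -0.0448] rotvec [-0.021   0.2476 -0.0112] F [ 0.3 -0.7 -1.4] 0.003244251014937352 60.428409576416016
t 9.55 tcp [0.5188 0.0479 0.173 ] dpos [ 0.0069  0.0095 -0.0848] rotvec [-0.021   0.2476 -0.0112] F [ 0.3 -0.7 -1.4] 0.003244251014937352 60.428409576416016
(-0.068, 0.09, 12) [  6.  27.  -5. 128. -49.  23.  52.] 0.0003 0.003 [0.5258 0.0574 0.1282]
(-0.068, 0.05, 12) [ 10.  31. -11. 129. -54.  17.  58.] 0.0001 0.001 [0.5258 0.0574 0.0882]
(-0.035, 0.05, 12) [  7.  32.  -7. 125. -51.  20.  55.] 0.0 0.0 [0.5587 0.0591 0.0882]
(-0.013, 0.05, 20) [ 23.  35. -29. 128. -59.   4.  66.] 0.0004 0.004 [0.5755 0.0599 0.0863]
(-0.013, 0.05, 21) [ 23.  35. -28. 129. -77.   4.  85.] 0.0008 0.007 [0.5749 0.0599 0.086 ]
```

Call:
step_arm:
  plan:
    - [-0.005, 0.062, -0.003, -0.003, 0.002, 0, 0]
    - [-0.005, 0.062, -0.003, -0.003, 0.002, 0, 0]
    - [-0.005, 0.062, -0.003, 0, 0.002, 0, 0]
    - [-0.005, 0.062, -0.003, 0, 0.003, 0, 0]
    - [0, 0, 0, 0, 0, 0, 0]
    - [0, 0, 0, 0, 0, 0, 0]

```text
t: 10.3
tcp_pos: [0.5142, 0.0563, 0.1715]
eef_rot: [166.4, -17.6, 97.2]
wrist_force: [0.1, -0.1, -1.8]
width: 0.0032
grasp_force: 60.4
```

```bash
cat >> h.py <<'E'
g=lambda fx,ze,t,ty=0:goal(pushC(fx,ze,ty,t),tyaw,tilt=t)
E
python3 - <<'E'
from h import *
for a in ((-.068,.09,12),(-.068,.05,12)): err(*g(*a))
print(r.state()["joint_positions"])
E
```

```text
t 10.3 tcp [0.5142 0.0563 0.1715] dpos [ 0.0116  0.0011 -0.0434] rotvec [-0.0024  0.0159 -0.0016] F [ 0.1 -0.1 -1.8] 0.00318155397435922 60.43426036834717
t 10.3 tcp [0.5142 0.0563 0.1715] dpos [ 0.0116  0.0011 -0.0834] rotvec [-0.0024  0.0159 -0.0016] F [ 0.1 -0.1 -1.8] 0.00318155397435922 60.43426036834717
[  1.79482986  20.71652319  -1.69660252 129.54254379 -46.89316656
  25.31408653  47.4080651 ]
```

Call:
step_arm:
  plan:
    - [-0.002, 0.016, -0.002, 0.008, 0.001, -0.02, 0]
    - [0, 0, 0, 0, 0, -0.022, 0]
    - [0, 0, 0, 0, 0, -0.02, 0]
    - [0, 0, 0, 0, 0, 0, 0]
    - [0, 0, 0, 0, 0, 0, 0]

```text
t: 10.92
tcp_pos: [0.5228, 0.0565, 0.1105]
eef_rot: [167.4, -17.6, 96.7]
wrist_force: [0.3, -0.6, -0.8]
width: 0.0033
grasp_force: 60.4
```

Run:
```python
from h import *
err(*g(-.068,.05,12))
print(r.state()["joint_positions"])
f=r.grab_frame("top");W=cloud(f);save(f,"t3.png")
s=r.grab_frame("scene");V=cloud(s);save(s,"s3.png")
cv2.imwrite("pics/c3.png",np.hstack([cv2.resize(f["image"][120:270,100:300,::-1],(400,300)),cv2.resize(s["image"][130:310,110:350,::-1],(400,300))]))
for n,W in (("top",W),("scene",V)):
    x,y,h=W[...,0],W[...,1],W[...,2]
    m=(x>.50)&(x<.56)&(y>-.07)&(y<.19)&(h>.075)&(h<.15)
    t=W[m];print(n,len(t),t.min(0).round(3),t.max(0).round(3))
    u=t[t[:,2]>.128 if False else t[:,2]>np.percentile(t[:,2],0)]
    for q in r.regions_of(f if n=="top" else s,"rule_mid")[:2]:
        X=W[q["mask"]];X=X[~np.isnan(X[:,0])];print(q["conf"],q["centre"],np.percentile(X,2,0).round(3),np.percentile(X,98,0).round(3),np.median(X,0).round(3))
print(pushC(-.072,.06,0,12),pushC(-.072,.06,.1,12)+.035*toolR(tyaw,12)[2],pushC(-.072,.06,-.1,12)+.035*toolR(tyaw,12)[2])
```

```text
t 10.925 tcp [0.5228 0.0565 0.1105] dpos [ 0.003   0.0009 -0.0223] rotvec [-0.0002  0.0008  0.0022] F [ 0.3 -0.6 -0.8] 0.003268749330308401 60.352545976638794
[  6.52136926  27.96363782  -8.12141103 130.14127983 -54.03011867
  18.2913895   55.55672324]
top 128 [0.509 0.059 0.076] [0.53  0.151 0.144]
0.45 [172.5, 217.6] [0.51  0.065 0.078] [0.529 0.147 0.143] [0.514 0.106 0.139]
scene 1150 [ 0.5   -0.049  0.075] [0.533 0.153 0.15 ]
0.73 [228.1, 230.1] [ 0.511 -0.036  0.043] [0.544 0.151 0.141] [0.521 0.091 0.104]
[0.52288238 0.05386543 0.09371539] [0.51055549 0.15336921 0.12795055] [ 0.52067408 -0.04637467  0.12795055]
```

View pics/c3.png

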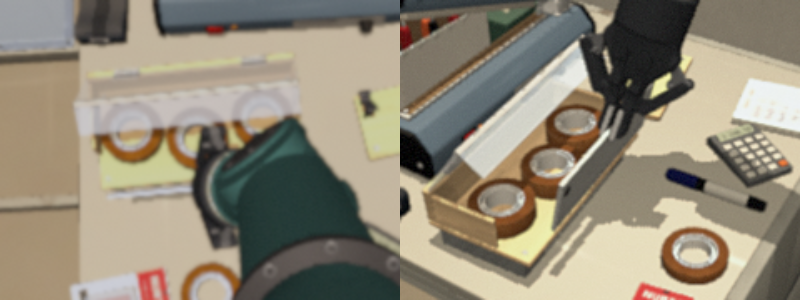

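Run:
```python
from h import *
f=r.grab_frame("scene");W=cloud(f).reshape(-1,3);W=W[~np.isnan(W[:,0])]
s=r.state();R2=Ro.from_euler("xyz",s["eef_rot"],degrees=True).as_matrix()
q=(W-s["tcp_pos"])@R2; q[:,2]+=.011   # tool frame rel. grasp pt: x lateral, y closing(+ far), z ahead
m=(abs(q[:,0])<.09)&(abs(q[:,1])<.09)&(q[:,2]<.025)&(q[:,2]>-.16)&(W[:,2]>.075)
q=q[m];Wm=W[m]
for z in np.arange(-.15,.02,.01):
    k=q[abs(q[:,2]-z)<.005]
    if len(k)>3: print(round(z,3),len(k),"y",k[:,1].min().round(3),k[:,1].max().round(3),"x",k[:,0].min().round(3),k[:,0].max().round(3), "x at ymax", k[k[:,1].argmax(),0].round(3))
```

```text
-0.15 274 y -0.037 0.034 x -0.005 0.039 x at ymax 0.016
-0.14 250 y -0.037 0.033 x -0.006 0.039 x at ymax 0.018
-0.13 120 y -0.038 0.037 x -0.007 0.034 x at ymax 0.007
-0.12 284 y -0.043 0.041 x -0.007 0.02 x at ymax 0.007
-0.11 340 y -0.051 0.048 x -0.007 0.022 x at ymax 0.005
-0.1 398 y -0.062 0.062 x -0.013 0.021 x at ymax 0.011
-0.09 323 y -0.062 0.061 x -0.013 0.019 x at ymax 0.009
-0.08 250 y -0.055 0.056 x -0.013 0.019 x at ymax 0.01
-0.07 240 y -0.047 0.049 x -0.015 0.019 x at ymax 0.009
-0.06 267 y -0.039 0.041 x -0.013 0.015 x at ymax 0.01
-0.05 139 y -0.031 0.033 x -0.089 0.015 x at ymax 0.009
-0.04 150 y -0.016 0.09 x -0.086 0.013 x at ymax -0.077
-0.03 218 y -0.016 0.09 x -0.09 0.012 x at ymax -0.035
-0.02 268 y -0.016 0.09 x -0.066 0.018 x at ymax -0.01
-0.01 269 y -0.014 0.09 x -0.087 0.047 x at ymax 0.005
0.0 312 y -0.004 0.09 x -0.09 0.08 x at ymax 0.036
0.01 363 y -0.004 0.09 x -0.088 0.09 x at ymax 0.084
```

Call:
step_arm:
  plan:
    - [0, 0, 0, 0, 0.001, -0.012, 0]
    - [0, 0, 0, 0, 0, -0.01, 0]
    - [0, 0, 0, 0, 0, 0, 0]
    - [0, 0, 0, 0.004, 0, 0, 0]
    - [0, 0, 0, 0.004, 0, 0, 0]
    - [0, 0, 0, 0.004, 0, 0, 0]
    - [0, 0, 0, 0.004, 0, 0, 0]
    - [0, 0, 0, 0, 0, 0, 0]

```text
t: 12.18
tcp_pos: [0.5396, 0.0581, 0.0883]
eef_rot: [167.3, -17.6, 96.7]
wrist_force: [-0.4, 0.2, -2.4]
width: 0.0035
grasp_force: 60.4
```

Run:
```python
from h import *
for a in ((-.035,.05,12),(-.03,.05,16),(-.02,.05,20)): err(*g(*a))
print(r.state()["joint_positions"])
```

```text
t 12.175 tcp [0.5396 0.0581 0.0883] dpos [ 0.0191  0.001  -0.0002] rotvec [0.0004 0.0015 0.0009] F [-0.4  0.2 -2.4] 0.0035421787027906573 60.35442352294922
t 12.175 tcp [0.5396 0.0581 0.0883] dpos [ 0.0215  0.0011 -0.001 ] rotvec [ 0.0039 -0.0682  0.0009] F [-0.4  0.2 -2.4] 0.0035421787027906573 60.35442352294922
t 12.175 tcp [0.5396 0.0581 0.0883] dpos [ 0.0289  0.0015 -0.002 ] rotvec [ 0.0074 -0.1379  0.0009] F [-0.4  0.2 -2.4] 0.0035421787027906573 60.35442352294922
[  7.57226684  31.21538693  -9.91906402 128.69690158 -55.77494059
  16.20760279  57.71157875]
```

Now push to -20 mm while tilting back to 20°.

Call:
step_arm:
  plan:
    - [0, 0, 0, 0.0045, 0, 0, 0]
    - [0, 0, 0, 0.0045, 0, 0, 0]
    - [0.001, -0.02, 0, 0.004, 0, 0, 0]
    - [0.001, -0.023, 0, 0.004, 0.0005, -0.0005, 0]
    - [0.001, -0.023, 0, 0.004, 0.0005, -0.0005, 0]
    - [0.001, -0.023, 0, 0.004, 0.0005, -0.0005, 0]
    - [0.001, -0.023, 0, 0.004, 0, -0.0005, 0]
    - [0.001, -0.023, 0, 0, 0, 0, 0]

```text
t: 13.18
tcp_pos: [0.5681, 0.0595, 0.0861]
eef_rot: [159.6, -16.9, 99.2]
wrist_force: [0.5, 0.2, -0.9]
width: 0.0033
grasp_force: 60.4
```

Run:
```python
from h import *
for a in ((-.02,.05,20),(-.013,.05,20)): err(*g(*a))
print(r.state()["joint_positions"])
f=r.grab_frame("scene");s=f;W=cloud(f);x,y,h=W[...,0],W[...,1],W[...,2]
cv2.imwrite("pics/c4.png",cv2.resize(s["image"][110:290,100:340,::-1],(800,600)))
for q in r.regions_of(f,"roll_1_mid")[:4]:
    X=W[q["mask"]];X=X[abs(X[:,2]-.068)<.004]
    if len(X)>20:
        a=np.radians(tyaw);Y=(X-tO)@np.array([[np.cos(a),-np.sin(a)],[np.sin(a),np.cos(a)],[0,0]]);print(q["conf"],q["centre"],len(X),Y.min(0).round(3),Y.max(0).round(3))
for q in r.regions_of(f,"cover")[:1]:
    X=W[q["mask"]];print("cover",np.nanpercentile(X[:,2],98))
```

```text
t 13.175 tcp [0.5681 0.0595 0.0861] dpos [0.0004 0.     0.0002] rotvec [ 0.0008 -0.0091 -0.0023] F [ 0.5  0.2 -0.9] 0.0033121611863709934 60.38644194602966
t 13.175 tcp [0.5681 0.0595 0.0861] dpos [0.0074 0.0004 0.0002] rotvec [ 0.0008 -0.0091 -0.0023] F [ 0.5  0.2 -0.9] 0.0033121611863709934 60.38644194602966
[ 19.742194    34.1497863  -26.09946165 129.64066199 -81.62731088
   4.72331561  86.99199832]
0.23 [186.2, 225.7] 403 [-0.011 -0.035] [0.04  0.048]
cover 0.16284773302692557
```

View pics/c4.png

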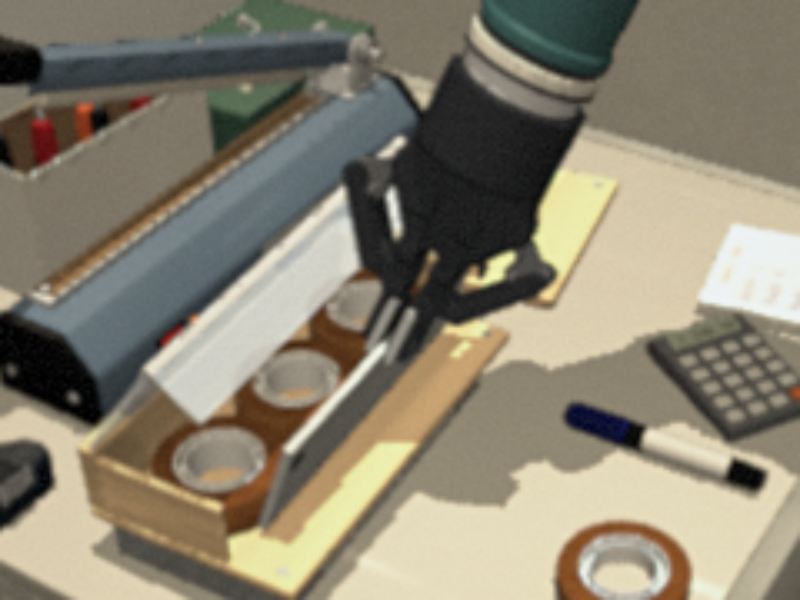

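Call:
step_arm:
  plan:
    - [0, 0.01, 0, 0.002, 0, 0, 0]
    - [0, 0, 0, 0.002, 0, 0, 0]
    - [0, 0, 0, 0.001, 0, 0, 0]
    - [0, 0, 0, 0.0, 0, 0, 0]

```text
t: 13.82
tcp_pos: [0.5731, 0.0602, 0.0865]
eef_rot: [160.2, -17.0, 99.1]
wrist_force: [-0.1, 0.7, -0.9]
width: 0.0032
grasp_force: 60.5
```

Run:
```python
from h import *
for a in ((-.013,.05,20),): err(*g(*a))
print(r.state()["joint_positions"])
```

```text
t 13.825 tcp [0.5731 0.0602 0.0865] dpos [ 0.0024 -0.0002 -0.0002] rotvec [ 0.0008 -0.0191 -0.0029] F [-0.1  0.7 -0.9] 0.0032412824778074723 60.4846465587616
[ 15.03598985  33.36518536 -19.88001247 128.83292342 -78.39103342
   8.34963806  82.99871134]
```

Call:
step_arm:
  plan:
    - [0, 0, 0, 0.001, 0, 0, 0]
    - [0, 0, 0, 0.0, 0, 0, 0]
    - [0, 0, 0, 0.0, 0, 0, 0]

```text
t: 14.2
tcp_pos: [0.5741, 0.0599, 0.0864]
eef_rot: [160.2, -17.0, 99.0]
wrist_force: [-1.5, 0.3, -0.6]
width: 0.0028
grasp_force: 60.4
```

Call:
step_arm:
  plan:
    - [0, 0, 0, 0.0007, 0, 0, 0]
    - [0, 0, 0, 0.0, 0, 0, 0]
    - [0, 0, 0, 0.0, 0, 0, 0]

```text
t: 14.58
tcp_pos: [0.5749, 0.0598, 0.0864]
eef_rot: [160.2, -17.0, 99.0]
wrist_force: [-1.4, 1.0, -1.5]
width: 0.0034
grasp_force: 60.5
```

Run:
```python
from h import *
f=r.grab_frame("scene");W=cloud(f)
cv2.imwrite("pics/c5.png",cv2.resize(f["image"][150:290,120:260,::-1],(600,600),interpolation=cv2.INTER_CUBIC))
a=np.radians(tyaw);M=np.array([[np.cos(a),-np.sin(a)],[np.sin(a),np.cos(a)],[0,0]])
X=W.reshape(-1,3);X=X[abs(X[:,2]-.067)<.003];Y=(X-tO)@M
Y=Y[(abs(Y[:,1])<.117)&(Y[:,0]>-.02)&(Y[:,0]<.058)]
for c in (-.078,0,.078):
    k=Y[abs(Y[:,1]-c)<.036];print(c,len(k),k.min(0).round(3),k.max(0).round(3),[ (round(y,3),k[abs(k[:,1]-y)<.003][:,0].max().round(3)) for y in np.arange(c-.03,c+.031,.01) if (abs(k[:,1]-y)<.003).any()])
```

```text
-0.078 116 [ 0.005 -0.11 ] [ 0.042 -0.042] [(np.float64(-0.108), np.float64(0.037)), (np.float64(-0.098), np.float64(0.037)), (np.float64(-0.088), np.float64(0.038)), (np.float64(-0.068), np.float64(0.04)), (np.float64(-0.058), np.float64(0.042)), (np.float64(-0.048), np.float64(0.04))]
0 302 [-0.003 -0.035] [0.041 0.036] [(np.float64(-0.03), np.float64(0.039)), (np.float64(-0.02), np.float64(0.041)), (np.float64(-0.01), np.float64(0.04)), (np.float64(0.0), np.float64(0.04)), (np.float64(0.01), np.float64(0.037)), (np.float64(0.02), np.float64(0.038)), (np.float64(0.03), np.float64(0.039))]
0.078 465 [-0.016  0.042] [0.056 0.106] [(np.float64(0.048), np.float64(0.039)), (np.float64(0.058), np.float64(0.05)), (np.float64(0.068), np.float64(0.056)), (np.float64(0.078), np.float64(0.056)), (np.float64(0.088), np.float64(0.055)), (np.float64(0.098), np.float64(0.051)), (np.float64(0.108), np.float64(0.043))]
```

View pics/c5.png

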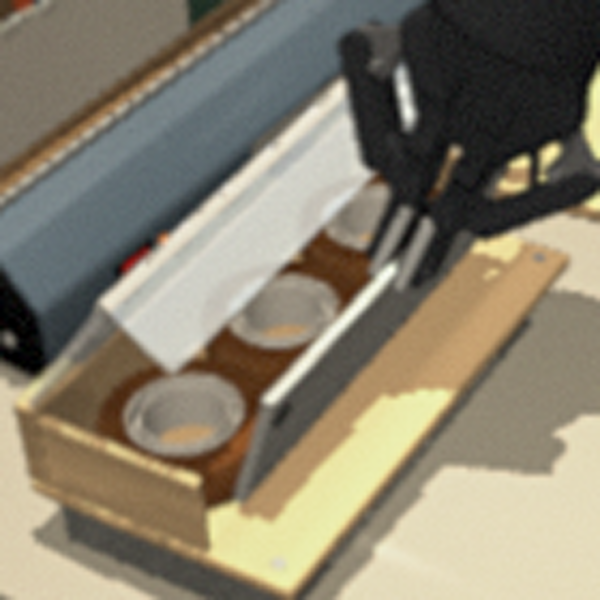

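Call:
step_arm:
  plan:
    - [0, 0, 0, 0.001, 0, 0, 0]
    - [0, 0, 0, 0.0, 0, 0, 0]
    - [0, 0, 0, 0.0, 0, 0, 0]

```text
t: 15.0
tcp_pos: [0.576, 0.0599, 0.0865]
eef_rot: [160.2, -17.0, 99.1]
wrist_force: [-1.1, -0.8, -1.7]
width: 0.0029
grasp_force: 60.4
```

Call:
step_arm:
  plan:
    - [0, 0, 0, 0.001, 0, 0, 0]
    - [0, 0, 0, 0.0, 0, 0, 0]
    - [0, 0, 0, 0.0, 0, 0, 0]

```text
t: 15.38
tcp_pos: [0.5769, 0.0599, 0.0864]
eef_rot: [160.2, -17.0, 99.1]
wrist_force: [-0.7, -0.2, -1.2]
width: 0.0027
grasp_force: 60.4
```

Call:
step_arm:
  plan:
    - [0, 0, 0, 0.001, 0, 0, 0]
    - [0, 0, 0, 0.0, 0, 0, 0]
    - [0, 0, 0, 0.0, 0, 0, 0]

```text
t: 15.75
tcp_pos: [0.5776, 0.06, 0.0864]
eef_rot: [160.2, -17.0, 99.1]
wrist_force: [-1.5, 0.4, -1.1]
width: 0.0038
grasp_force: 60.6
```

Call:
step_arm:
  plan:
    - [0, 0, 0, 0.001, 0, 0, 0]
    - [0, 0, 0, 0.0, 0, 0, 0]
    - [0, 0, 0, 0.0, 0, 0, 0]

```text
t: 16.12
tcp_pos: [0.5782, 0.0601, 0.0863]
eef_rot: [160.2, -17.0, 99.1]
wrist_force: [-3.9, -0.8, 0.3]
width: 0.0032
grasp_force: 60.9
```

```bash
cat > rolls.py <<'E'
from h import *
def rolls():
    f=r.grab_frame("scene");W=cloud(f)
    a=np.radians(tyaw);M=np.array([[np.cos(a),-np.sin(a)],[np.sin(a),np.cos(a)],[0,0]])
    X=W.reshape(-1,3);Y=(X-tO)@M;z=X[:,2]
    k=(abs(z-.067)<.003)&(abs(Y[:,1]-.078)<.02)&(Y[:,0]>-.03)&(Y[:,0]<.07)
    print("left roll far/near",np.sort(Y[k,0])[-6:].round(4),np.sort(Y[k,0])[:6].round(4))
    c=(abs(Y[:,1])<.12)&(z>.075)&(z<.085)&(Y[:,0]>.04)&(Y[:,0]<.09);print("stop face x",np.percentile(Y[c,0],[5,50]) if c.sum()>5 else None)
    # silver liner of rolls: bright grey pixels on the ring
    return f
if __name__=="__main__":
    f=rolls();s=r.state();print(s["tcp_pos"],s["wrist_force"].round(2));err(*g(-.013,.05,19))
E
python3 rolls.py
```

```text
left roll far/near [0.0618 0.062  0.062  0.0621 0.0627 0.0627] [-0.0263 -0.0258 -0.0252 -0.0252 -0.0252 -0.0251]
stop face x [0.05893403 0.0609353 ]
[0.57822604 0.06004265 0.08628336] [-3.83 -0.85  0.54]
t 16.175 tcp [0.5782 0.06   0.0863] dpos [-0.0021 -0.0001  0.0003] rotvec [-0.0002 -0.0025 -0.0027] F [-3.8 -0.8  0.5] 0.0028084164420860186 60.95047473907471
```

Call:
step_arm:
  plan:
    - [0, 0, 0, 0.001, 0, 0, 0]
    - [0, 0, 0, 0.0, 0, 0, 0]
    - [0, 0, 0, 0.0, 0, 0, 0]

```text
t: 16.55
tcp_pos: [0.5788, 0.0602, 0.0862]
eef_rot: [160.3, -17.0, 99.1]
wrist_force: [-4.5, -1.0, 1.4]
width: 0.0035
grasp_force: 61.3
```

Call:
step_arm:
  plan:
    - [0, 0, 0, 0.001, 0, 0, 0]
    - [0, 0, 0, 0.0, 0, 0, 0]
    - [0, 0, 0, 0.0, 0, 0, 0]

```text
t: 16.92
tcp_pos: [0.5792, 0.0603, 0.0861]
eef_rot: [160.3, -17.1, 99.1]
wrist_force: [-6.7, 0.0, 3.1]
width: 0.0028
grasp_force: 61.6
```

Run:
```python
from rolls import *
f=rolls();cv2.imwrite("pics/c6.png",cv2.resize(f["image"][150:290,120:260,::-1],(600,600),interpolation=cv2.INTER_CUBIC))
err(*g(-.013,.05,19)); print(r.state()["ft_torque"])
```

```text
left roll far/near [0.0617 0.0618 0.0618 0.0618 0.062  0.0622] [-0.0257 -0.0252 -0.0252 -0.0247 -0.0245 -0.0245]
stop face x [0.05805494 0.06078183]
t 16.975 tcp [0.5792 0.0603 0.086 ] dpos [-0.003  -0.0003  0.0005] rotvec [-0.0007 -0.0039 -0.0032] F [-6.9  0.1  2.4] 0.003008365519491349 61.604082874255255
[-0.3419145   1.71202448  0.34214015]
```

Call:
step_arm:
  plan:
    - [0, 0, 0, 0.001, 0, 0, 0]
    - [0, 0, 0, 0.001, 0, 0, 0]
    - [0, 0, 0, 0.0, 0, 0, 0]
    - [0, 0, 0, 0, 0, 0, 0]

```text
t: 17.48
tcp_pos: [0.5799, 0.0605, 0.0857]
eef_rot: [160.4, -17.1, 99.1]
wrist_force: [-7.9, -1.5, 3.8]
width: 0.0028
grasp_force: 62.4
```

View pics/c6.png

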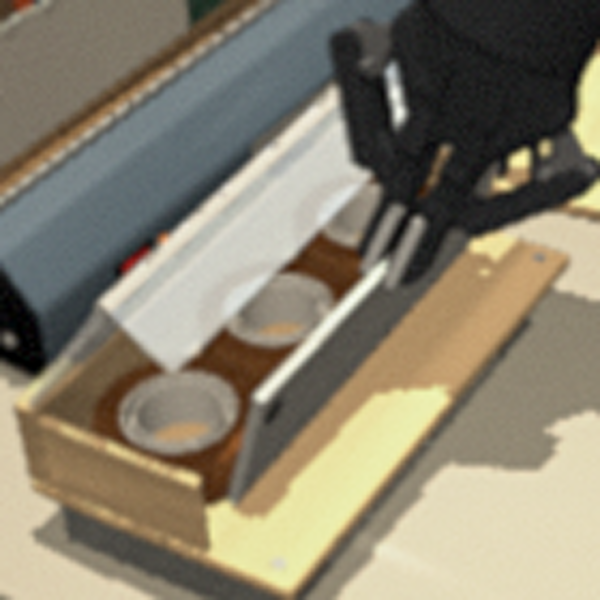

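The crop shows all three rolls in line at the back stop, liners at about (178,412), (285,308) and (350,215), with the rule along their fronts. I'll back off and check.

Call:
step_arm:
  plan:
    - [0, 0, 0, -0.004, 0, 0, 0]
    - [0, 0.005, 0, -0.01, 0, 0, 0]
    - [0, 0.02, 0, -0.015, 0, 0, 0]
    - [0, 0.03, 0, -0.02, 0, 0, 0]
    - [0, 0.03, 0, -0.02, 0, 0.005, 0]
    - [0, 0, 0, 0, 0, 0.03, 0]
    - [0, 0, 0, 0, 0, 0.03, 0]
    - [0, 0, 0, 0, 0, 0.02, 0]

```text
t: 18.48
tcp_pos: [0.5142, 0.0601, 0.1733]
eef_rot: [165.1, -17.7, 97.6]
wrist_force: [0.8, -0.7, -1.6]
width: 0.0033
grasp_force: 60.4
```

```bash
cat > chk.py <<'E'
from h import *
a=np.radians(tyaw);M=np.array([[np.cos(a),-np.sin(a)],[np.sin(a),np.cos(a)],[0,0]])
for c in ("scene","top"):
    f=r.grab_frame(c);W=cloud(f)
    X=W.reshape(-1,3);Y=(X-tO)@M;z=X[:,2]
    for yc in (-.078,0,.078):
        k=(abs(z-.066)<.005)&(abs(Y[:,1]-yc)<.015)&(Y[:,0]>-.04)&(Y[:,0]<.058)
        v=np.sort(Y[k,0]);print(c,yc,len(v),"near edge",v[:5].round(4))
    for q in r.regions_of(f,"roll_1_mid")[:4]:
        V=((W[q["mask"]]-tO)@M);V=V[~np.isnan(V[:,0])];print(" net",round(q["conf"],2),np.round(q["centre"]),np.percentile(V,3,0).round(3),np.percentile(V,97,0).round(3))
print(r.state()["joint_positions"]);err(*g(-.08,.12,14))
E
python3 chk.py
```

```text
scene -0.078 49 near edge [0.0013 0.0017 0.0018 0.002  0.0024]
scene 0 134 near edge [-0.013  -0.0128 -0.0127 -0.0124 -0.0124]
scene 0.078 274 near edge [-0.0161 -0.0144 -0.0143 -0.014  -0.0138]
 net 0.76 [205. 204.] [-0.032 -0.111] [0.042 0.039]
top -0.078 65 near edge [-0.014  -0.0133 -0.0127 -0.0116 -0.0115]
top 0 9 near edge [-0.0114 -0.0096 -0.0071 -0.0045 -0.0044]
top 0.078 75 near edge [-0.0136 -0.0132 -0.0132 -0.0128 -0.0122]
 net 0.71 [195. 169.] [-0.015 -0.115] [0.059 0.116]
 net 0.62 [230. 180.] [-0.012 -0.101] [ 0.001 -0.055]
[ -3.18889975  20.54533805   4.16191546 130.57368695 -53.74821098
  25.79444151  54.31186051]
t 18.675 tcp [0.5138 0.0602 0.1717] dpos [-0.0014 -0.0035 -0.0139] rotvec [-0.0044  0.0013 -0.003 ] F [-0.2 -0.5 -2. ] 0.0033707465561568987 60.46627879142761
```

Call:
step_arm:
  plan:
    - [0, 0, 0, 0, -0.04, 0, 0]
    - [0, 0, 0, 0, -0.045, 0, 0]
    - [0, 0, 0, 0, -0.045, 0, 0]
    - [0, 0, 0, 0.01, -0.045, 0, 0]
    - [0, 0, 0.04, 0.015, -0.045, 0, 0]
    - [0, -0.08, 0.04, 0.015, -0.045, 0, 0]
    - [0, -0.08, 0.04, 0.015, 0, 0, 0]
    - [0, -0.08, 0.0, 0.0, 0, 0, 0]

```text
t: 19.68
tcp_pos: [0.5698, -0.206, 0.1699]
eef_rot: [151.3, -14.2, 108.3]
wrist_force: [1.1, -0.1, -2.3]
width: 0.0034
grasp_force: 60.4
```

Run:
```python
from h import *
err(*goal(ruleC,ryaw,.1));print(r.state()["joint_positions"])
```

```text
t 19.675 tcp [ 0.5698 -0.206   0.1699] dpos [ 0.0129 -0.0033 -0.0171] rotvec [0.0306 0.0011 0.0136] F [ 1.1 -0.1 -2.3] 0.0033712978971009605 60.380669832229614
[ 29.90797529  28.69622789   1.85247705 119.34168589 -58.11696852
  37.60760208  95.19174652]
```

Call:
step_arm:
  plan:
    - [0.03, 0.001, 0.0136, 0.013, -0.0033, -0.017, 0]
    - [0, 0, 0, 0, 0, 0, 0]
    - [0, 0, 0, 0, 0, 0, 0]

```text
t: 20.05
tcp_pos: [0.5814, -0.2079, 0.1538]
eef_rot: [151.0, -15.9, 109.2]
wrist_force: [-0.9, 0.4, -1.1]
width: 0.0032
grasp_force: 60.3
```

Run:
```python
from h import *
err(*goal(ruleC,ryaw,.1));R,rx,rz=toolR(ryaw);C=ruleC+.1*rz
for c in ("scene","top"):
    f=r.grab_frame(c);W=cloud(f).reshape(-1,3);W=W[~np.isnan(W[:,0])]
    q=(W-C)@np.stack([rx,R[:,0],rz],1)   # rule frame expected
    k=(abs(q[:,0])<.02)&(abs(q[:,1])<.12)&(q[:,2]>-.05)&(q[:,2]<.045)&((abs(q[:,1])>.035)|(q[:,2]<-.005))
    q=q[k];print(c,len(q),q.min(0).round(3),q.max(0).round(3),np.median(q,0).round(4))
    if len(q)>50:
        A=np.c_[q[:,1:],np.ones(len(q))];print(" x=a y+b z+c",np.linalg.lstsq(A,q[:,0],rcond=None)[0].round(4))
        for yy in (-.09,-.06,.06,.09):
            b=q[abs(q[:,1]-yy)<.008]
            if len(b)>4: print("  y",yy,"z range",np.percentile(b[:,2],[3,97]).round(4))
```

```text
t 20.05 tcp [ 0.5814 -0.2079  0.1538] dpos [ 0.0014 -0.0014 -0.001 ] rotvec [ 0.0001 -0.003  -0.0008] F [-0.9  0.4 -1.1] 0.0032231361486391137 60.332377552986145
scene 144 [-0.004 -0.099 -0.034] [0.002 0.103 0.039] [-0.0006  0.0953  0.0338]
 x=a y+b z+c [ 0.0019  0.0095 -0.001 ]
  y -0.09 z range [0.0344 0.0368]
  y -0.06 z range [0.0365 0.0385]
  y 0.06 z range [0.0347 0.0378]
  y 0.09 z range [-0.021   0.0377]
top 466 [-0.004 -0.098 -0.034] [0.003 0.1   0.038] [0.001  0.0528 0.001 ]
 x=a y+b z+c [-0.004  -0.0153  0.0009]
  y -0.09 z range [-0.0283  0.0347]
  y 0.06 z range [-0.0282  0.0371]
  y 0.09 z range [-0.0305  0.0369]
```

Call:
step_arm:
  plan:
    - [0, -0.003, -0.001, 0.0014, -0.0014, -0.001, 0]
    - [0, 0, 0, 0.0046, 0.0009, -0.0088, 0]
    - [0, 0, 0, 0.0092, 0.0017, -0.0177, 0]
    - [0, 0, 0, 0.0092, 0.0017, -0.0177, 0]
    - [0, 0, 0, 0, 0, 0, 0]
    - [0, 0, 0, 0, 0, 0, 0]

```text
t: 20.9
tcp_pos: [0.606, -0.2053, 0.1087]
eef_rot: [150.8, -15.8, 109.2]
wrist_force: [-0.1, 0.2, -1.6]
width: 0.0038
grasp_force: 60.4
```

Run:
```python
from h import *
err(*goal(ruleC,ryaw,.05));err(*goal(ruleC,ryaw,.0))
```

```text
t 20.9 tcp [ 0.606  -0.2053  0.1087] dpos [-0.0002  0.0003 -0.0001] rotvec [0.0004 0.0004 0.0002] F [-0.1  0.2 -1.6] 0.0037871290964527375 60.42045593261719
t 20.9 tcp [ 0.606  -0.2053  0.1087] dpos [ 0.0228  0.0046 -0.0442] rotvec [0.0004 0.0004 0.0002] F [-0.1  0.2 -1.6] 0.0037871290964527375 60.42045593261719
```

Call:
step_arm:
  plan:
    - [0, 0, 0, 0.0046, 0.0009, -0.0088, 0]
    - [0, 0, 0, 0.0046, 0.0009, -0.0088, 0]
    - [0, 0, 0, 0.0046, 0.0009, -0.0088, 0]
    - [0, 0, 0, 0.0046, 0.0009, -0.0088, 0]
    - [0, 0, 0, 0.0032, 0.0008, -0.006, 0]
    - [0, 0, 0, 0, 0, 0, 0]
    - [0, 0, 0, 0, 0, 0, 0]

```text
t: 21.78
tcp_pos: [0.6278, -0.2012, 0.0681]
eef_rot: [150.7, -15.8, 109.2]
wrist_force: [0.2, -1.1, -2.1]
width: 0.0035
grasp_force: 60.4
```

Run:
```python
from h import *
err(*goal(ruleC,ryaw,.0))
```

```text
t 21.775 tcp [ 0.6278 -0.2012  0.0681] dpos [ 0.0011  0.0005 -0.0036] rotvec [0.001  0.0013 0.0006] F [ 0.2 -1.1 -2.1] 0.0034939293023458365 60.41909694671631
```

No contact so far. I'll lower the last 3 mm, release and withdraw along the slant.

Call:
step_arm:
  plan:
    - [0, 0, 0, 0.0013, 0.0004, -0.003, 0]
    - [0, 0, 0, 0, 0, 0, 0]
    - [0, 0, 0, 0, 0, 0, 0.015]
    - [0, 0, 0, 0, 0, 0, 0.035]
    - [0, 0, 0, 0, 0, 0, 0.04]
    - [0, 0, 0, 0, 0, 0, 0.04]

```text
t: 22.52
tcp_pos: [0.6292, -0.2006, 0.0651]
eef_rot: [150.7, -15.8, 109.2]
wrist_force: [0.7, -0.1, -0.4]
width: 0.0399
grasp_force: 0.0
```

Call:
step_arm:
  plan:
    - [0, 0, 0, -0.0046, -0.0009, 0.0088, 0.04]
    - [0, 0, 0, -0.0092, -0.0017, 0.0177, 0.04]
    - [0, 0, 0, -0.0092, -0.0017, 0.0177, 0.04]
    - [0, 0, 0, -0.0092, -0.0017, 0.0177, 0.04]
    - [0, 0, 0, -0.0092, -0.0017, 0.0177, 0.04]
    - [0, 0, 0, -0.02, -0.004, 0.035, 0.04]
    - [0, 0, 0, 0, 0, 0, 0.0]

```text
t: 23.4
tcp_pos: [0.5674, -0.2143, 0.1827]
eef_rot: [150.6, -15.5, 109.1]
wrist_force: [0.2, -0.2, -0.8]
width: 0.0228
grasp_force: 0.0
```

Run:
```python
from h import *
for c in ("scene","top"):
    W=cloud(r.grab_frame(c));x,y,h=W[...,0],W[...,1],W[...,2]
    t=W[(y<-.10)&(y>-.33)&(x>.57)&(x<.70)&(h>.086)&(h<.1)]
    print(c,len(t),np.polyfit(t[:,1],t[:,0],1),t.min(0).round(3),t.max(0).round(3))
a=np.radians(tyaw);xt=np.array([np.cos(a),np.sin(a),0])
s=r.state();C=Ro.from_euler("xyz",s["eef_rot"],degrees=True)
# vertical tool, x along tray y
R=np.stack([[-np.sin(a),np.cos(a),0],xt,[0,0,-1]],1)
p=tO+xt*.005;p[2]=.2
err(p,R);print(s["joint_positions"])
```

```text
scene 119 [-0.18242832  0.57744355] [ 0.596 -0.31   0.086] [ 0.635 -0.109  0.095]
top 179 [-0.186779    0.57677658] [ 0.595 -0.267  0.086] [ 0.63  -0.111  0.096]
t 23.5 tcp [ 0.5677 -0.2125  0.1805] dpos [0.0418 0.2708 0.0195] rotvec [-0.3608  0.4483 -0.2058] F [ 0.9 -0.  -0.1] 0.008466238606946605 0.0
[ 30.87935167  28.60596999   2.53212364 118.0130912  -56.63289309
  41.10633617  94.57615599]
```

Call:
step_arm:
  plan:
    - [-0.09, 0.112, -0.051, 0, 0, 0.04, 0]
    - [-0.09, 0.112, -0.051, 0, 0.03, 0.02, 0]
    - [-0.09, 0.112, -0.051, 0.01, 0.04, 0, 0]
    - [-0.09, 0.112, -0.051, 0.01, 0.05, 0, 0]
    - [0, 0, 0, 0.01, 0.05, 0, 0]
    - [0, 0, 0, 0.01, 0.05, 0, 0]
    - [0, 0, 0, 0.0, 0.05, 0, 0]
    - [0, 0, 0, 0, 0, 0, 0]

```text
t: 24.5
tcp_pos: [0.604, 0.0501, 0.2242]
eef_rot: [176.5, -4.0, 95.8]
wrist_force: [0.1, -0.7, 0.5]
width: -0.0002
grasp_force: 0.0
```

```bash
cat > cov.py <<'E'
from h import *
a=np.radians(tyaw);xt=np.array([np.cos(a),np.sin(a),0])
R=np.stack([[-np.sin(a),np.cos(a),0],xt,[0,0,-1]],1)
for fx,z in ((.014,.182),(.012,.167),(-.005,.147),(-.016,.124),(-.020,.099)):
    p=tO+xt*fx;p[2]=z;err(p,R)
print(r.state()["joint_positions"])
for c in ("scene",):
    W=cloud(r.grab_frame(c));Y=(W.reshape(-1,3)-tO)@np.stack([xt,[-np.sin(a),np.cos(a),0],[0,0,1]],1)
    k=(abs(Y[:,1])<.12)&(Y[:,2]>.09)&(Y[:,2]<.17)&(Y[:,0]>-.06)&(Y[:,0]<.07)&(abs(Y[:,1])>.04);Y=Y[k]
    if len(Y)>5: print("cover top z",np.percentile(Y[:,2],98),"x there",np.median(Y[Y[:,2]>np.percentile(Y[:,2],90),0]))
E
python3 cov.py
```

```text
t 24.5 tcp [0.604  0.0501 0.2242] dpos [ 0.0145  0.0086 -0.0422] rotvec [-0.0751  0.0554 -0.0481] F [ 0.1 -0.7  0.5] -0.00015514839373116575 0.0
t 24.5 tcp [0.604  0.0501 0.2242] dpos [ 0.0125  0.0085 -0.0572] rotvec [-0.0751  0.0554 -0.0481] F [ 0.1 -0.7  0.5] -0.00015514839373116575 0.0
t 24.5 tcp [0.604  0.0501 0.2242] dpos [-0.0045  0.0076 -0.0772] rotvec [-0.0751  0.0554 -0.0481] F [ 0.1 -0.7  0.5] -0.00015514839373116575 0.0
t 24.5 tcp [0.604  0.0501 0.2242] dpos [-0.0155  0.0071 -0.1002] rotvec [-0.0751  0.0554 -0.0481] F [ 0.1 -0.7  0.5] -0.00015514839373116575 0.0
t 24.5 tcp [0.604  0.0501 0.2242] dpos [-0.0195  0.0069 -0.1252] rotvec [-0.0751  0.0554 -0.0481] F [ 0.1 -0.7  0.5] -0.00015514839373116575 0.0
[-23.33929394  24.59192499  22.42397887 110.60438563 -19.13820507
  44.72406953  16.08261971]
cover top z 0.16258534615202216 x there 0.012416657225039695
```

Call:
step_arm:
  plan:
    - [-0.075, 0.055, -0.048, 0.0145, 0.0085, -0.02, 0]
    - [0, 0, 0, 0, 0, -0.022, 0]
    - [0, 0, 0, -0.002, 0, -0.008, 0]
    - [0, 0, 0, -0.002, 0, -0.007, 0]
    - [0, 0, 0, -0.005, 0, -0.006, 0]
    - [0, 0, 0, -0.005, 0, -0.006, 0]
    - [0, 0, 0, -0.005, 0, -0.006, 0]
    - [0, 0, 0, 0, 0, 0, 0]

```text
t: 25.55
tcp_pos: [0.5993, 0.051, 0.1505]
eef_rot: [179.8, 0.2, 92.3]
wrist_force: [-0.2, -0.2, 0.7]
width: 0.0004
grasp_force: 0.0
```

```bash
python3 cov.py
```

```text
t 25.55 tcp [0.5993 0.051  0.1505] dpos [0.0192 0.0077 0.0315] rotvec [0.0033 0.0031 0.0105] F [-0.2 -0.2  0.7] 0.0003666043645134752 0.0
t 25.55 tcp [0.5993 0.051  0.1505] dpos [0.0172 0.0076 0.0165] rotvec [0.0033 0.0031 0.0105] F [-0.2 -0.2  0.7] 0.0003666043645134752 0.0
t 25.55 tcp [0.5993 0.051  0.1505] dpos [ 0.0002  0.0068 -0.0035] rotvec [0.0033 0.0031 0.0105] F [-0.2 -0.2  0.7] 0.0003666043645134752 0.0
t 25.55 tcp [0.5993 0.051  0.1505] dpos [-0.0108  0.0062 -0.0265] rotvec [0.0033 0.0031 0.0105] F [-0.2 -0.2  0.7] 0.0003666043645134752 0.0
t 25.55 tcp [0.5993 0.051  0.1505] dpos [-0.0148  0.006  -0.0515] rotvec [0.0033 0.0031 0.0105] F [-0.2 -0.2  0.7] 0.0003666043645134752 0.0
[-25.7896012   31.25445686  23.32455092 112.28219882 -18.3497296
  39.88953684  10.99039045]
cover top z 0.16226577955171312 x there 0.01116586602332579
```

Run:
```python
from h import *
f=r.grab_frame("scene");cv2.imwrite("pics/c7.png",cv2.resize(f["image"][110:290,100:340,::-1],(800,600)))
```

```text
(no output)
```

View pics/c7.png

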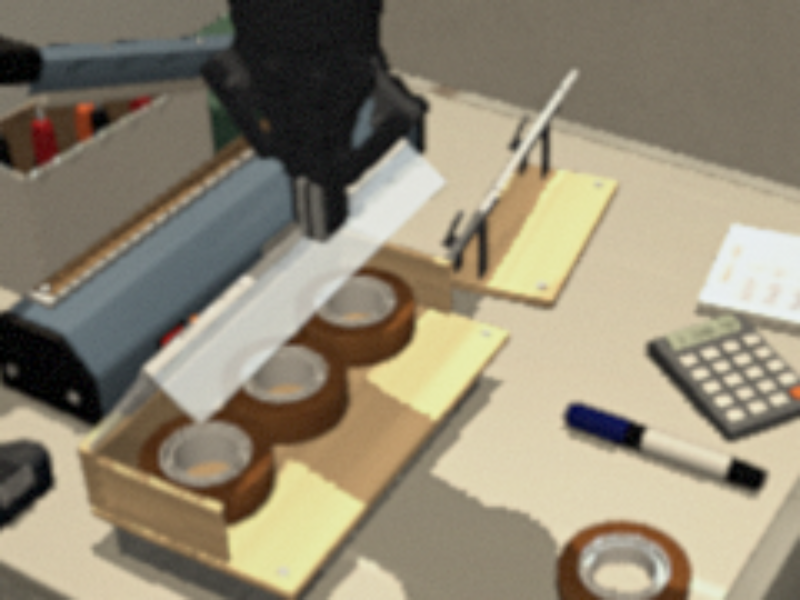

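The tip, at about (320,235), is in front of the edge strip and the cover hasn't moved. The rolls and the rule are in place. I'll lift, move back over the strip and press there.

Call:
step_arm:
  plan:
    - [0, 0, 0, -0.004, 0.003, 0.02, 0]
    - [0, 0, 0, 0, 0.003, 0.015, 0]
    - [0, 0, 0, 0.023, 0, 0, 0]
    - [0, 0, 0, 0, 0, -0.01, 0]
    - [0, 0, 0, 0, 0, -0.005, 0]
    - [0, 0, 0, 0, 0, -0.003, 0]
    - [0, 0, 0, 0, 0, 0, 0]

```text
t: 26.52
tcp_pos: [0.6183, 0.0569, 0.1673]
eef_rot: [179.9, 0.2, 92.3]
wrist_force: [1.1, -0.4, 0.7]
width: -0.0002
grasp_force: 0.0
```

Call:
step_arm:
  plan:
    - [0, 0, 0, 0, 0, -0.003, 0]
    - [0, 0, 0, 0, 0, -0.003, 0]
    - [0, 0, 0, -0.002, 0, -0.003, 0]
    - [0, 0, 0, -0.002, 0, -0.003, 0]
    - [0, 0, 0, 0, 0, 0, 0]

```text
t: 27.15
tcp_pos: [0.6147, 0.0569, 0.1555]
eef_rot: [179.8, 0.2, 92.3]
wrist_force: [0.5, -0.2, -0.9]
width: -0.0001
grasp_force: 0.0
```

```bash
sed -i 's/abs(Y\[:,1\])>.04/(Y[:,1]>.06)/' cov.py; python3 cov.py | tail -3
```

```text
[-26.09043061  31.91790644  23.57501529 110.06855167 -18.26949779
  41.50104142  10.38364218]
cover top z 0.16241748271944698 x there 0.011971557783026943
```

```bash
cat > prof.py <<'E'
from h import *
a=np.radians(tyaw);T=np.array([[np.cos(a),-np.sin(a),0],[np.sin(a),np.cos(a),0],[0,0,1]])
s=r.state();R2=Ro.from_euler("xyz",s["eef_rot"],degrees=True).as_matrix()
print("tcp tray",((s["tcp_pos"]-tO)@T).round(4),s["wrist_force"].round(1))
for c in ("scene","top"):
    W=cloud(r.grab_frame(c)).reshape(-1,3);W=W[~np.isnan(W[:,0])];Y=(W-tO)@T
    k=(Y[:,1]>.085)&(Y[:,1]<.115)&(Y[:,2]>.075)&(Y[:,2]<.2)&(Y[:,0]>-.05)&(Y[:,0]<.07);P=Y[k]
    print(c,[(round(x,3),len(P[abs(P[:,0]-x)<.003]),np.round(np.percentile(P[abs(P[:,0]-x)<.003][:,2],[5,95]),3).tolist()) for x in np.arange(-.03,.066,.006) if (abs(P[:,0]-x)<.003).any()])
    q=(W-s["tcp_pos"])@R2;k=(abs(q[:,0])<.025)&(abs(q[:,1])<.03)&(q[:,2]>-.035)&(q[:,2]<.03)
    q=q[k]
    for z in np.arange(-.03,.03,.006):
        b=q[abs(q[:,2]-z)<.003]
        if len(b): print("  tool z",round(z,3),len(b),"y",b[:,1].min().round(3),b[:,1].max().round(3),"x",b[:,0].min().round(3),b[:,0].max().round(3))
E
python3 prof.py
```

```text
tcp tray [ 0.0105 -0.0016  0.1558] [ 0.3  0.4 -0.2]
scene [(np.float64(-0.018), 31, [0.139, 0.143]), (np.float64(-0.012), 72, [0.14, 0.147]), (np.float64(-0.006), 67, [0.145, 0.151]), (np.float64(-0.0), 65, [0.15, 0.155]), (np.float64(0.006), 63, [0.154, 0.16]), (np.float64(0.012), 61, [0.158, 0.163]), (np.float64(0.018), 1, [0.161, 0.161]), (np.float64(0.024), 2, [0.139, 0.139]), (np.float64(0.03), 1, [0.128, 0.128]), (np.float64(0.036), 6, [0.122, 0.127]), (np.float64(0.042), 8, [0.111, 0.116]), (np.float64(0.048), 7, [0.102, 0.108]), (np.float64(0.054), 7, [0.094, 0.101]), (np.float64(0.06), 70, [0.076, 0.089])]
  tool z -0.03 50 y -0.014 0.014 x -0.007 0.013
  tool z -0.024 32 y -0.012 0.012 x -0.005 0.012
  tool z -0.018 9 y -0.007 0.003 x 0.002 0.01
  tool z -0.006 72 y -0.005 0.006 x -0.024 0.024
  tool z -0.0 120 y -0.013 0.001 x -0.025 0.025
  tool z 0.006 125 y -0.023 -0.005 x -0.024 0.025
  tool z 0.012 111 y -0.028 -0.014 x -0.025 0.025
  tool z 0.018 34 y -0.028 -0.023 x -0.024 0.023
top [(np.float64(-0.018), 2, [0.138, 0.144])]
  tool z -0.03 3 y -0.009 -0.008 x -0.01 -0.007
  tool z -0.024 3 y -0.007 -0.003 x -0.011 -0.011
  tool z -0.018 1 y -0.007 -0.007 x -0.008 -0.008
  tool z -0.012 1 y -0.001 -0.001 x -0.021 -0.021
  tool z -0.006 24 y -0.004 0.006 x -0.025 -0.01
  tool z -0.0 41 y -0.014 0.007 x -0.024 -0.005
  tool z 0.006 47 y -0.022 0.014 x -0.025 -0.004
  tool z 0.012 56 y -0.027 0.019 x -0.024 -0.003
  tool z 0.018 20 y -0.028 0.023 x -0.025 -0.005
  tool z 0.024 6 y 0.022 0.026 x -0.021 -0.01
```

Call:
step_arm:
  plan:
    - [0, 0, 0, 0.003, 0, -0.003, 0]
    - [0, 0, 0, 0, 0, -0.003, 0]
    - [0, 0, 0, 0, 0, -0.003, 0]
    - [0, 0, 0, 0, 0, -0.003, 0]
    - [0, 0, 0, 0, 0, 0, 0]

```text
t: 27.92
tcp_pos: [0.6159, 0.0568, 0.1437]
eef_rot: [-179.9, 0.2, 92.3]
wrist_force: [-5.0, 0.4, 5.3]
width: -0.0002
grasp_force: 2.4
```

```bash
python3 prof.py | head -2
```

```text
tcp tray [ 0.0113 -0.0017  0.1437] [-5.   0.4  5.3]
scene [(np.float64(-0.018), 55, [0.136, 0.141]), (np.float64(-0.012), 68, [0.139, 0.146]), (np.float64(-0.006), 73, [0.144, 0.15]), (np.float64(-0.0), 65, [0.148, 0.155]), (np.float64(0.006), 77, [0.153, 0.161]), (np.float64(0.012), 27, [0.157, 0.162]), (np.float64(0.024), 3, [0.133, 0.135]), (np.float64(0.03), 2, [0.129, 0.129]), (np.float64(0.036), 1, [0.117, 0.117]), (np.float64(0.042), 4, [0.11, 0.114]), (np.float64(0.048), 4, [0.102, 0.107]), (np.float64(0.054), 5, [0.096, 0.101]), (np.float64(0.06), 63, [0.076, 0.087])]
```

Call:
step_arm:
  plan:
    - [0, 0, 0, -0.003, 0, 0.01, 0]
    - [0, 0, 0, 0, 0, 0.02, 0]
    - [0, 0, 0, 0.01, 0, 0.01, 0]
    - [0, 0, 0, 0.009, 0, 0, 0]
    - [0, 0, 0, 0, 0, -0.015, 0]
    - [0, 0, 0, 0, 0, -0.006, 0]
    - [0, 0, 0, 0, 0, -0.005, 0]
    - [0, 0, 0, 0, 0, 0, 0]

```text
t: 29.02
tcp_pos: [0.6335, 0.0569, 0.1569]
eef_rot: [179.9, 0.2, 92.3]
wrist_force: [0.8, 0.3, -0.6]
width: 0.0001
grasp_force: 0.0
```

```bash
python3 prof.py | head -2
```

```text
tcp tray [ 0.0289 -0.0026  0.1569] [ 0.8  0.3 -0.6]
scene [(np.float64(-0.018), 55, [0.136, 0.141]), (np.float64(-0.012), 74, [0.139, 0.146]), (np.float64(-0.006), 65, [0.145, 0.151]), (np.float64(-0.0), 63, [0.149, 0.154]), (np.float64(0.006), 76, [0.153, 0.16]), (np.float64(0.012), 28, [0.158, 0.161]), (np.float64(0.024), 3, [0.133, 0.135]), (np.float64(0.03), 1, [0.13, 0.13]), (np.float64(0.036), 1, [0.117, 0.117]), (np.float64(0.042), 4, [0.11, 0.114]), (np.float64(0.048), 4, [0.103, 0.108]), (np.float64(0.054), 5, [0.095, 0.1]), (np.float64(0.06), 64, [0.076, 0.087])]
```

Call:
step_arm:
  plan:
    - [0, 0, 0, -0.004, 0, -0.004, 0]
    - [0, 0, 0, -0.004, 0, -0.004, 0]
    - [0, 0, 0, -0.003, 0, -0.003, 0]
    - [0, 0, 0, -0.003, 0, -0.003, 0]
    - [0, 0, 0, -0.003, 0, -0.003, 0]
    - [0, 0, 0, -0.003, 0, -0.003, 0]
    - [0, 0, 0, 0, 0, 0, 0]

```text
t: 30.0
tcp_pos: [0.6134, 0.0568, 0.1376]
eef_rot: [179.8, 0.2, 92.3]
wrist_force: [-0.5, 0.3, 1.0]
width: 0.0003
grasp_force: 0.4
```

```bash
python3 prof.py | head -2
```

```text
tcp tray [ 0.0088 -0.0017  0.1376] [-0.5  0.3  1. ]
scene [(np.float64(-0.024), 41, [0.127, 0.131]), (np.float64(-0.018), 81, [0.129, 0.136]), (np.float64(-0.012), 70, [0.136, 0.142]), (np.float64(-0.006), 77, [0.141, 0.148]), (np.float64(-0.0), 76, [0.147, 0.154]), (np.float64(0.006), 13, [0.151, 0.154]), (np.float64(0.018), 1, [0.137, 0.137]), (np.float64(0.024), 5, [0.13, 0.134]), (np.float64(0.03), 7, [0.123, 0.127]), (np.float64(0.036), 3, [0.116, 0.118]), (np.float64(0.042), 4, [0.111, 0.115]), (np.float64(0.048), 7, [0.105, 0.109]), (np.float64(0.054), 6, [0.099, 0.105]), (np.float64(0.06), 53, [0.075, 0.097])]
```

Call:
step_arm:
  plan:
    - [0, 0, 0, -0.003, 0, -0.003, 0]
    - [0, 0, 0, -0.0025, 0, -0.003, 0]
    - [0, 0, 0, -0.0025, 0, -0.003, 0]
    - [0, 0, 0, -0.002, 0, -0.0035, 0]
    - [0, 0, 0, -0.002, 0, -0.0035, 0]
    - [0, 0, 0, -0.0015, 0, -0.0035, 0]
    - [0, 0, 0, 0, 0, 0, 0]

```text
t: 30.98
tcp_pos: [0.6006, 0.0573, 0.118]
eef_rot: [179.8, 0.2, 92.3]
wrist_force: [0.1, -0.5, -0.1]
width: 0.0002
grasp_force: 0.0
```

```bash
python3 prof.py | head -2
```

```text
tcp tray [-0.0039 -0.0005  0.118 ] [ 0.1 -0.5 -0.1]
scene [(np.float64(-0.03), 77, [0.101, 0.111]), (np.float64(-0.024), 96, [0.109, 0.12]), (np.float64(-0.018), 104, [0.12, 0.131]), (np.float64(-0.012), 55, [0.13, 0.135]), (np.float64(-0.006), 13, [0.127, 0.132]), (np.float64(-0.0), 22, [0.125, 0.128]), (np.float64(0.006), 24, [0.121, 0.124]), (np.float64(0.012), 23, [0.118, 0.121]), (np.float64(0.018), 24, [0.114, 0.117]), (np.float64(0.024), 16, [0.111, 0.114]), (np.float64(0.03), 21, [0.108, 0.11]), (np.float64(0.036), 18, [0.104, 0.108]), (np.float64(0.042), 22, [0.101, 0.104]), (np.float64(0.048), 24, [0.098, 0.101]), (np.float64(0.054), 20, [0.095, 0.097]), (np.float64(0.06), 28, [0.076, 0.094])]
```

Call:
step_arm:
  plan:
    - [0, 0, 0, -0.002, 0, -0.004, 0]
    - [0, 0, 0, -0.002, 0, -0.004, 0]
    - [0, 0, 0, -0.002, 0, -0.004, 0]
    - [0, 0, 0, -0.001, 0, -0.004, 0]
    - [0, 0, 0, -0.001, 0, -0.004, 0]
    - [0, 0, 0, -0.001, 0, -0.004, 0]
    - [0, 0, 0, -0.001, 0, -0.004, 0]
    - [0, 0, 0, 0, 0, 0, 0]

```text
t: 32.08
tcp_pos: [0.5904, 0.057, 0.09]
eef_rot: [179.8, 0.2, 92.3]
wrist_force: [0.0, -0.2, 0.2]
width: 0.0002
grasp_force: 0.0
```

```bash
python3 prof.py | head -2
```

```text
tcp tray [-0.0141 -0.0003  0.09  ] [ 0.  -0.2  0.2]
scene [(np.float64(-0.03), 83, [0.076, 0.094]), (np.float64(-0.024), 130, [0.087, 0.107]), (np.float64(-0.018), 30, [0.103, 0.107]), (np.float64(-0.012), 36, [0.102, 0.104]), (np.float64(-0.006), 40, [0.101, 0.103]), (np.float64(-0.0), 31, [0.1, 0.103]), (np.float64(0.006), 37, [0.099, 0.101]), (np.float64(0.012), 33, [0.097, 0.1]), (np.float64(0.018), 36, [0.096, 0.1]), (np.float64(0.024), 34, [0.095, 0.098]), (np.float64(0.03), 35, [0.094, 0.097]), (np.float64(0.036), 33, [0.093, 0.096]), (np.float64(0.042), 31, [0.092, 0.095]), (np.float64(0.048), 37, [0.091, 0.095]), (np.float64(0.054), 33, [0.09, 0.094]), (np.float64(0.06), 36, [0.088, 0.092])]
```

Call:
step_arm:
  plan:
    - [0, 0, 0, -0.001, 0, -0.004, 0]
    - [0, 0, 0, 0, 0, -0.004, 0]
    - [0, 0, 0, 0, 0, -0.003, 0]
    - [0, 0, 0, 0, 0, -0.002, 0]
    - [0, 0, 0, 0, 0, 0, 0]

```text
t: 32.8
tcp_pos: [0.5896, 0.0569, 0.0771]
eef_rot: [179.8, 0.2, 92.3]
wrist_force: [0.3, -0.3, 0.3]
width: 0.0
grasp_force: 0.0
```

Call:
step_arm:
  plan:
    - [0, 0, 0, 0, 0, -0.002, 0]
    - [0, 0, 0, 0, 0, 0, 0]
    - [0, 0, 0, 0, 0, 0, 0]

```text
t: 33.17
tcp_pos: [0.5898, 0.057, 0.0754]
eef_rot: [179.8, 0.2, 92.3]
wrist_force: [0.3, 0.6, 0.0]
width: -0.0001
grasp_force: 0.0
```

```bash
python3 prof.py | head -2
```

```text
tcp tray [-0.0147 -0.0003  0.0754] [0.3 0.6 0. ]
scene [(np.float64(-0.03), 7, [0.077, 0.093]), (np.float64(-0.024), 106, [0.077, 0.093]), (np.float64(-0.018), 33, [0.089, 0.092]), (np.float64(-0.012), 38, [0.088, 0.092]), (np.float64(-0.006), 44, [0.089, 0.092]), (np.float64(-0.0), 40, [0.089, 0.092]), (np.float64(0.006), 39, [0.089, 0.092]), (np.float64(0.012), 41, [0.089, 0.092]), (np.float64(0.018), 35, [0.089, 0.091]), (np.float64(0.024), 38, [0.088, 0.091]), (np.float64(0.03), 44, [0.089, 0.091]), (np.float64(0.036), 38, [0.089, 0.091]), (np.float64(0.042), 45, [0.088, 0.092]), (np.float64(0.048), 37, [0.088, 0.092]), (np.float64(0.054), 35, [0.089, 0.091]), (np.float64(0.06), 37, [0.088, 0.091])]
```

Call:
step_arm:
  plan:
    - [0, 0, 0, 0, 0, -0.002, 0]
    - [0, 0, 0, 0, 0, 0, 0]
    - [0, 0, 0, 0, 0, 0, 0]

```text
t: 33.65
tcp_pos: [0.5899, 0.057, 0.0745]
eef_rot: [179.7, 0.2, 92.3]
wrist_force: [-0.7, -0.3, 7.2]
width: 0.0001
grasp_force: 4.2
```

Call:
step_arm:
  plan:
    - [0, 0, 0, 0, 0, -0.002, 0]
    - [0, 0, 0, 0, 0, 0, 0]
    - [0, 0, 0, 0, 0, 0, 0]

```text
t: 34.02
tcp_pos: [0.59, 0.057, 0.0742]
eef_rot: [179.7, 0.1, 92.3]
wrist_force: [-4.9, -0.1, 20.7]
width: 0.0
grasp_force: 10.3
```

At the stop. Withdrawing upward.

Call:
step_arm:
  plan:
    - [0, 0, 0, 0, 0, 0.004, 0]
    - [0, 0, 0, 0, 0, 0.02, 0]
    - [0, 0, 0, 0, 0, 0.05, 0]
    - [0, 0, 0, -0.02, 0, 0.05, 0]
    - [0, 0, 0, -0.03, 0, 0.03, 0]
    - [0, 0, 0, 0, 0, 0, 0]
    - [0, 0, 0, 0, 0, 0, 0]

```text
t: 34.9
tcp_pos: [0.5399, 0.0573, 0.2249]
eef_rot: [179.8, 0.2, 92.3]
wrist_force: [-1.0, 0.3, -0.8]
width: -0.0
grasp_force: 0.0
```

```bash
python3 prof.py | sed 's/np.float64//g'| head -2
python3 - <<'E'
from h import *
f=r.grab_frame("scene");cv2.imwrite("pics/fin.png",cv2.resize(f["image"][110:350,100:400,::-1],(800,600)))
E
```

```text
tcp tray [-0.0645  0.0025  0.2249] [-1.   0.3 -0.8]
scene [((-0.03), 3, [0.08, 0.091]), ((-0.024), 109, [0.077, 0.092]), ((-0.018), 35, [0.089, 0.091]), ((-0.012), 40, [0.088, 0.092]), ((-0.006), 43, [0.088, 0.091]), ((-0.0), 39, [0.088, 0.091]), ((0.006), 40, [0.088, 0.091]), ((0.012), 39, [0.088, 0.091]), ((0.018), 45, [0.088, 0.091]), ((0.024), 38, [0.088, 0.091]), ((0.03), 42, [0.088, 0.091]), ((0.036), 34, [0.088, 0.091]), ((0.042), 42, [0.089, 0.091]), ((0.048), 38, [0.089, 0.092]), ((0.054), 40, [0.088, 0.091]), ((0.06), 38, [0.088, 0.091])]
```

View pics/fin.png

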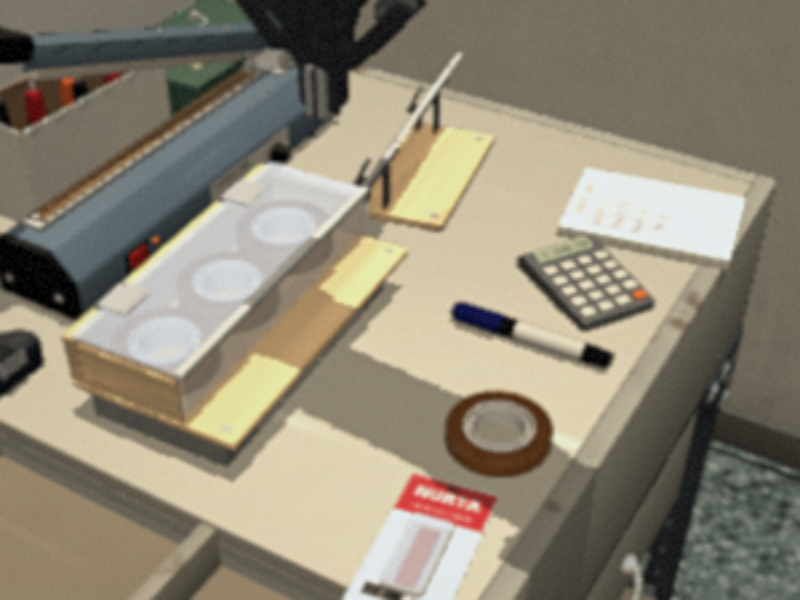

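The cover is closed and level. The three rolls are in line under it at about (165,340), (225,280) and (285,225). The rule is in its rest at (415,120), and the other things are untouched.

```bash
python3 -c "
from workcell import r
print(r.finish_job())"
```

```text
the job is handed in; nothing more can be done
None
```

I handed the job in at about 35 s of the 72 s limit: all three rolls are in line against the back stop, the straight-edge is back in its rest, the cover is closed level, and the other things stand where they were; no verdict was returned.

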